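Read the job label and dock the reader

TASK

Pick up the wand reader and aim it squarely at the middle of the bar label on the leaning stand, with its nose about 60 mm from the label, and hold it steady there for two seconds. Then slide the reader nose first along the bench into its dock, fully home until the spring catch clicks behind its head, and let go of it. Do not touch the stand or push the other things on the bench about.

Things in the scene. Friction and masses are not known exactly. Their poses are not given: they have to be found in the camera images.
- wand: Loose wand-shaped bar code reader, 0.16 kg, 170 mm long, lying flat. Origin: grip point on the centre line of the handle, 15 mm above its underside, near the centre of mass. x points to the nose (the beam's direction), y left, z up out of the trigger side. Grey handle 32 mm wide, 30 mm high, x = -67 to +48 mm; wider black head 48 mm wide, 34 mm high, x = +48 to +103 mm, flush underneath.
- wand_nose (a point): Middle of the window on the wand's front face, x = +103 mm from the wand's origin; axes as the wand. The last 9 mm of the head narrow to a nose 40 mm wide and 28 mm high.
- wand_focus (a point): The reader's focus: the point on the beam 60 mm ahead of the window, at x = +163 mm from the wand's origin; axes as the wand. To read, it must lie on the middle of the label.
- label_stand: Fixed stand of dark steel, its base 85 mm deep, 80 mm wide and 8 mm thick, that carries a plate 80 mm wide leaning back 0.35 rad, about 130 mm high over all. Origin: on the bench, 30 mm further back than the middle of the label; x points back, away from the label's reader.
- label: The white bar label, 70 mm wide and 44 mm high, on the front of the stand's leaning plate. Origin: middle of the label, on its surface, 78 mm above the bench. x points square into the label (so back and 0.35 rad downward): the wand's x must point along it; y is to the left along the label, z up along the label.
- dock: Fixed floorless aluminium channel, 52 mm wide inside, 105 mm outside, 38 mm high. Origin: on the bench, on the channel's centre line; x points inward along it, y left. Mouth (flared on the left) at x = -47 mm, open to -x; roof from x = -11 to +44 mm, 38 to 44 mm above the bench; stop face at x = +30 mm. With the reader home its origin is at x = -73 mm, y = 0: the grip stays outside.
- dock_stop (a point): Centre of the stop's face, 15 mm above the bench, where the middle of the nose comes to rest; axes as the dock.
- catch (a joint): Spring catch on the right (-y) of the channel near its mouth: travel in m, 0 at rest (sticks 7.5 mm into the channel), at most 0.010. The entering head pushes its slope aside by about 5 mm (the push takes some 5 to 10 N and presses the reader to the left wall); it springs back to 0 behind the head's square rear shoulder in the last 2.5 mm before the stop.
- oil_can: Red thumb oil can, 68 mm across, 118 mm high; origin under its centre. Bystander.
- spirit_bottle: Small chromed bottle, 33 mm across, 88 mm high; origin under its centre. Bystander.
- bench_block: Round steel bench block with holes, 64 mm across, 22 mm high; origin under its centre. Bystander.

How it is judged:
On the way:
1. the reader is held still, aimed square at the label with its focus on the label's middle, for 1.8 s (distance between wand_focus and label below 0.015 m and angle between the x axis of wand and the x axis of label, either way round below 0.17 rad and x of wand_nose in the frame of label below -0.04 m and linear speed of wand below 0.02 m/s and angular speed of wand below 0.15 rad/s), for 1.8 s.
At the end, for the whole second after the job is handed in: The reader lies flat, top up and still in the dock, the middle of its nose within 7 mm of the centre of the stop and its axis within 0.1 rad of the channel's, and the catch has sprung back to within 2 mm of its rest position, behind the head (distance between wand_nose and dock_stop below 0.007 m and angle between the x axis of wand and the x axis of dock, either way round below 0.1 rad and angle between wand's own z axis and vertical below 0.1 rad and value of joint catch below 0.002 m and linear speed of wand below 0.01 m/s); the robot touches nothing.
It fails at once if the label stand is touched (contact force between label_stand and anything else above 2 N).
It fails at once if a bystander is pushed more than 20 mm (distance of any of oil_can, spirit_bottle, bench_block from where it was at the start of the episode above 0.02 m).
It also fails if it takes over 58 s, if anything falls off the work surface, if the arm or the gripper's body presses on something with over 40 N, if the wrist force passes 120 N, or if a joint passes its speed limit or range.

ROBOT

A 6-joint arm with a two-finger parallel gripper is mounted at the origin on a cart in front of the work surface, level with it; the furniture and walls round the work are solid. World frame = base frame: x ahead of the robot, y to its left, z up, the work surface at z = 0. Lengths are in m, angles in rad, forces in N, time in s.
With the tool pointing down it reaches from about 0.325 to 0.75 m from the base axis. Payload 7.6 kg.
Tool frame: the origin (TCP) lies at the centre of the arm's flange, where the gripper is bolted on; the fingertips stand ahead of it and the grasp point (between the pads) lies 155 mm ahead of it (manip.finger_overhang is the x of the fingertips in the tool frame, in m); x points along the fingers, y is the direction in which the jaws open and shut, and the axes are right-handed (so a half turn about x gives the same grasp; the last joint's range is limited). The gripper opens to 85 mm and grips with 20 to 120 N. Pads are 22 mm wide; open, the fingers measure 114 mm over their backs; the gripper's body (76 mm by 85 mm) begins 54 mm behind the grasp point. The pads swing forward as they close: fully open they stand 13 mm farther back than shut.
Start: joints at [-1.411, 0.052, 1.401, -0, 1.689, -0.07], TCP at [0.12, -0.511, 0.405] pointing down, gripper open.
Joint ranges: [-2.9, 2.9], [-0.91, 2.17], [0.12, 2.37], [-1.06, 4.2], [0.26, 2.73], [-2.93, 2.93]. Speed limits (rad/s): [2.57, 2.57, 3.01, 3.14, 3.14, 3.14].

INTERFACE

Orientations are given as a 3x3 rotation matrix whose columns are the frame's x, y, z axes.
In Python, from workcell import manip gives the robot as it stands. The module is installed in compiled form; this text tells all that it offers.
- The arm moves only by the shell command python3 -m handwheel 'ROWS' [FORCE]. ROWS is JSON, a list of rows, each an object of numbers: "x", "y", "z": the shift along the tool's x, y, z normalised to -1 to 1, where 1 is 0.02 m; "wx", "wy", "wz": the turn, a rotation vector about the tool's x, y, z normalised to -1 to 1, where 1 is 0.08 rad; "gripper": the closure, from 0 (fully open) to 1 (shut). A call has 1 to 5 rows; each row shifts and turns the pose as measured when the row begins, along the tool's axes as they then stand; what a row does not reach is not made up. A row lasts 1/10 s, in which the tool goes at most 50 mm and 8.59 degrees, less where a joint would pass 70% of its speed; a pose out of reach is approached as far as the arm can. A call with a number of a shift or a turn outside -1 to 1 is refused whole. A call with a gripper value outside its range is refused whole. The fingers move at their own pace and stop on an object; FORCE is the grip in N (left out, the last holds). Time passes only in rows, so rows that do not move let the fingers close. It gives the time, the measured TCP pose, the force and the opening at its end, in the units of the state.
- manip.get_obs(): the state, without advancing time (a new reading comes with each control period).
- manip.capture(name): name is "side" or "top"; returns a dict with "pixels" (384x512x3 uint8, red, green, blue), "z_map" (384x512 float32, m along the optical axis (not along the pixel's ray), 0 where there is no reading), "mtx" (3x3 intrinsics, pixels), "rvec" (rotation vector, rad) and "tvec" (3), from world to camera coordinates, as OpenCV has them. Camera axes: x right, y down, z forward; pixel columns grow to the right and rows downward; lengths in m; the calibration is good to about 2 mm. A picture is of the moment at which its call begins.
- manip.hand_in(): hands the job in, once; it reports no verdict.
The state is a dict: "time_s": time; "joint_positions": joint angles; "dq": joint speeds; "tau": joint torques, N m; "tcp_pos": TCP position; "tcp_rot": TCP orientation; "wrist_force": force on the tool from outside, world axes, zero at the start; "wrist_torque": the same for the moment, N m; "opening": finger opening in m.
Only numpy, scipy, OpenCV 4.12 (cv2) and the standard library are available. Lean on these libraries where they do the work, as an engineer would, in place of code of your own. Each camera call takes 0.05 s, during which the arm holds its last target.

## Working session

There is one attempt and no reset: what is moved stays moved. The work goes in short steps, Python scripts to look and compute and a shell command to move; the robot and the scene stay as the last step left them, time stands still between calls to the robot, and variables do not carry over. Pictures are saved under pics/ and viewed, and the job is handed in when it is done.

```bash
mkdir -p pics; cat > h.py <<'E'
import numpy as np, cv2
from workcell import manip
def cap(name,fn=None):
    c=manip.capture(name)
    if fn: cv2.imwrite('pics/'+fn,c['pixels'][:,:,::-1])
    return c
def cam(c):
    R=cv2.Rodrigues(np.array(c['rvec'],float))[0]; t=np.array(c['tvec'],float).reshape(3); return R,t
def pts(c):
    R,t=cam(c);K=np.array(c['mtx']);z=c['z_map'];v,u=np.mgrid[:384,:512]
    P=np.stack([(u-K[0,2])/K[0,0]*z,(v-K[1,2])/K[1,1]*z,z],-1)
    return (P-t)@R
def ray(c,u,v,h):
    R,t=cam(c);K=np.array(c['mtx']);d=R.T@np.linalg.solve(K,[u,v,1.]);o=-R.T@t
    return o+d*(h-o[2])/d[2]
def proj(c,p):
    R,t=cam(c);q=R@np.array(p)+t;q=np.array(c['mtx'])@q;return q[:2]/q[2]
E
python3 - <<'E'
from h import *
for n in('side','top'):
    c=cap(n,n+'0.png');R,t=cam(c);print(n,'cam at',-R.T@t,'dir',R[2]);np.savez('pics/%s0.npz'%n,**c)
o=manip.get_obs()
for k in o: print(k,np.round(o[k],4).tolist())
print(manip.finger_overhang)
E
```

```text
side cam at [ 0.54768269 -0.96086671  0.81542985] dir [ 0.02072626  0.81413586 -0.58030442]
top cam at [0.40857745 0.09079086 0.99770743] dir [ 1.93018315e-01  5.68405860e-04 -9.81194989e-01]
time_s 0.1
joint_positions [-1.4113, 0.0527, 1.4016, -0.0, 1.6886, -0.0703]
dq [0.0009, -0.0013, -0.0029, -0.0012, -0.0011, -0.0004]
tau [0.0012, -38.258, -36.0984, -0.0, 0.0048, 0.0]
tcp_pos [0.1196, -0.5112, 0.404]
tcp_rot [[-0.0002, 0.2277, -0.9737], [0.0014, -0.9737, -0.2277], [-1.0, -0.0014, -0.0001]]
wrist_force [-0.414, 0.0326, -0.5193]
wrist_torque [0.0196, 0.0082, 0.0459]
opening 0.085
0.1734
```

View pics/side0.png

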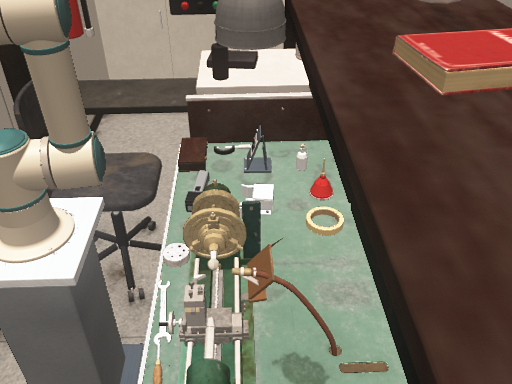

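View pics/top0.png

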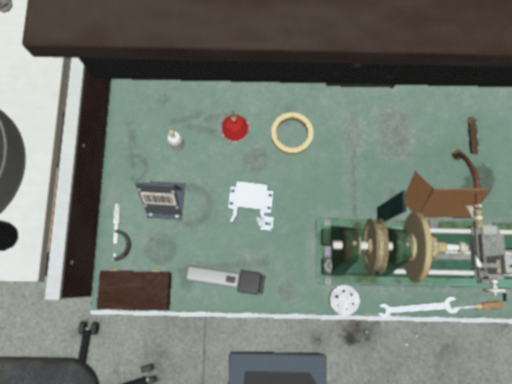

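```bash
python3 - <<'E'
from h import *
c=dict(np.load('pics/top0.npz'));im=c['pixels'][:,:,::-1]
a=cv2.resize(im[170:310,90:290],None,fx=4,fy=4,interpolation=cv2.INTER_CUBIC);cv2.imwrite('pics/topz.png',a)
c2=dict(np.load('pics/side0.npz'));im=c2['pixels'][:,:,::-1]
a=cv2.resize(im[115:235,170:350],None,fx=4.4,fy=4.4,interpolation=cv2.INTER_CUBIC);cv2.imwrite('pics/sidez.png',a)
P=pts(c)
for u,v in [(190,270),(210,275),(245,282),(255,282),(158,198),(150,188),(165,213),(250,190),(236,215),(265,222),(243,240),(60+40,240)]: print(u,v,P[v,u].round(4))
E
```

```text
190 270 [0.4409 0.2292 0.032 ]
210 275 [0.4312 0.186  0.0279]
245 282 [0.4177 0.1095 0.0367]
255 282 [0.4182 0.0881 0.0346]
158 198 [0.5887 0.2976 0.0802]
150 188 [0.6029 0.3079 0.1131]
165 213 [0.5667 0.2935 0.019 ]
250 190 [0.6182 0.1033 0.044 ]
236 215 [0.564  0.1333 0.0287]
265 222 [0.551  0.0683 0.019 ]
243 240 [ 5.116e-01  1.171e-01 -2.000e-04]
100 240 [5.048e-01 4.406e-01 3.000e-04]
```

View pics/topz.png

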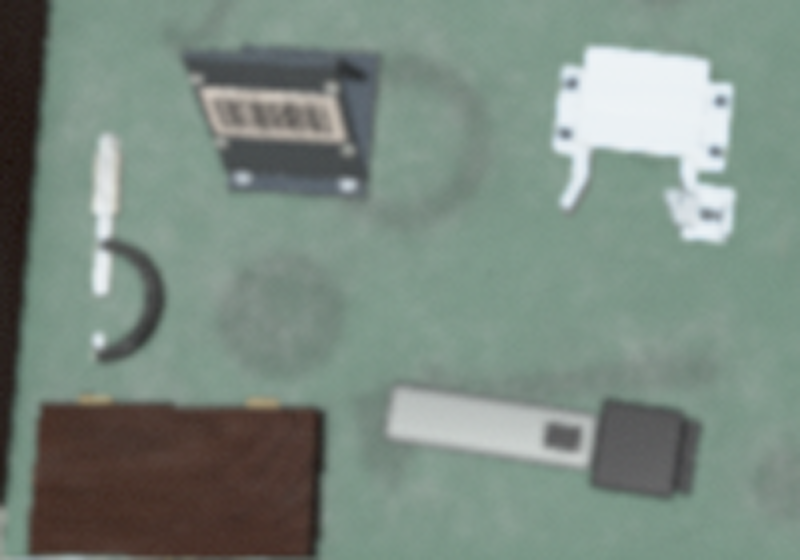

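View pics/sidez.png

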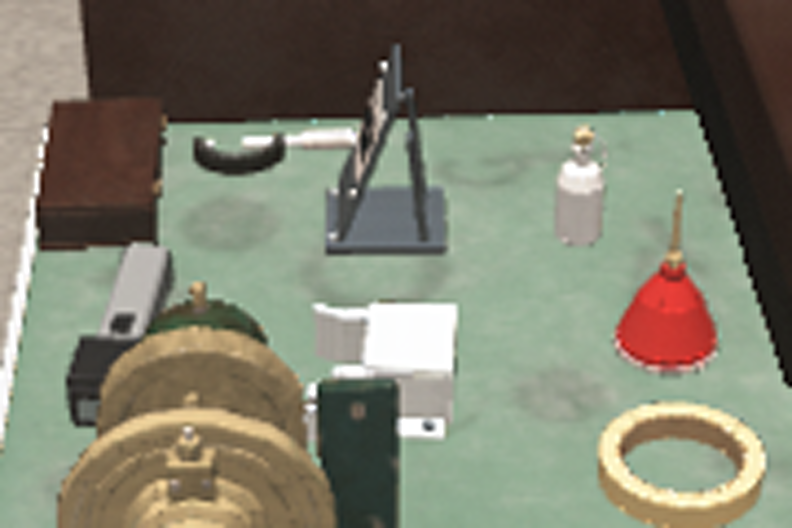

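```bash
cat > meas.py <<'E'
from h import *
c=dict(np.load('pics/top0.npz'));P=pts(c);im=c['pixels'].astype(int);hsv=cv2.cvtColor(c['pixels'],cv2.COLOR_RGB2HSV)
v,u=np.mgrid[:384,:512]
def box(m,a,b,cc,d): return m&(u>=a)&(u<b)&(v>=cc)&(v<d)
z=P[:,:,2]
# wand
w=box(z>0.012,180,272,258,300)
w=cv2.morphologyEx(w.astype(np.uint8),cv2.MORPH_OPEN,np.ones((3,3)))
# silhouettes: light handle / dark head by colour
val=im.mean(2)
handle=(w>0)&(val>110);head=(w>0)&(val<100)
def rect(m,h):
    cn=max(cv2.findContours(m.astype(np.uint8),cv2.RETR_EXTERNAL,cv2.CHAIN_APPROX_NONE)[0],key=cv2.contourArea)
    q=np.array([ray(c,*p,h)[:2] for p in cn[:,0]],np.float32)
    return cv2.minAreaRect(q),cv2.boxPoints(cv2.minAreaRect(q)).round(4).tolist()
for n,m,h in(('wand',w,.03),('handle',handle,.03),('head',head,.034)): print(n,m.sum(),rect(m,h))
# wand axis from top-surface points
hp=P[handle&(z>.024)&(z<.036)];x=hp[:,:2];mu=x.mean(0);d=np.linalg.svd(x-mu)[2][0];print('handle axis',mu,d,np.degrees(np.arctan2(d[1],d[0])))
# label
lab=box((hsv[...,2]>120)&(z>.045)&(z<.115),138,182,185,212)
lab=cv2.morphologyEx(lab.astype(np.uint8),cv2.MORPH_CLOSE,np.ones((5,5)))>0
Q=P[lab];print('lab n',lab.sum(),Q.mean(0),Q.min(0),Q.max(0))
pl=box((z>.025)&(z<.125),138,184,182,216);Q=P[pl]
# ransac-ish plane
A=Q
for i in range(8):
    m=A.mean(0);n=np.linalg.svd(A-m)[2][2];dd=np.abs((Q-m)@n);A=Q[dd<max(.002,.008-.001*i)]
n=n*np.sign(n[0]);print('plane',n,len(A),len(Q),'lean',np.arcsin(-n[2]),'yaw',np.arctan2(n[1],n[0]),'res',np.std((A-m)@n))
print('off',(P[lab].mean(0)-m)@n)
# dock
dk=box((z>.040)&(z<.05),220,280,175,225);print('roof',dk.sum(),rect(dk,.044))
dk2=box((z>.006),220,285,175,240);print('all',rect(dk2,.03))
cv2.imwrite('pics/masks.png',np.dstack([w*255,lab*255,dk*255]).astype(np.uint8))
E
python3 meas.py
```

```text
wand 1341 (((0.42663225531578064, 0.1524306684732437), (0.16952799260616302, 0.04783138260245323), 81.90771484375), [[0.39100000262260437, 0.07190000265836716], [0.438400000333786, 0.06509999930858612], [0.46219998598098755, 0.2329999953508377], [0.414900004863739, 0.23970000445842743]])
handle 755 (((0.42950674891471863, 0.1803394854068756), (0.1133570447564125, 0.03179163858294487), 82.67619323730469), [[0.4065000116825104, 0.12610000371932983], [0.43799999356269836, 0.12210000306367874], [0.45249998569488525, 0.2345000058412552], [0.42100000381469727, 0.2386000007390976]])
head 540 (((0.4180511236190796, 0.09670064598321915), (0.053579073399305344, 0.04644297435879707), 82.53704833984375), [[0.39149999618530273, 0.07320000231266022], [0.4375999867916107, 0.06710000336170197], [0.444599986076355, 0.12020000070333481], [0.398499995470047, 0.12630000710487366]])
handle axis [0.42956684 0.18019049] [-0.11812764 -0.99299842] -96.78405557873947
lab n 472 [0.58827662 0.29823485 0.08111355] [0.40857745 0.09079086 0.0463181 ] [0.60281879 0.33629744 0.99770743]
plane [ 0.93946828 -0.0394473  -0.34035755] 901 983 lean 0.347297123029913 yaw -0.041964317332576176 res 0.0008631863069845588
off -0.001398833129587173
roof 782 (((0.6022509336471558, 0.1024336889386177), (0.06789302825927734, 0.06609594076871872), 84.32697296142578), [[0.5659999847412109, 0.07190000265836716], [0.6317999958992004, 0.06539999693632126], [0.6384999752044678, 0.13289999961853027], [0.572700023651123, 0.13950000703334808]])
all (((0.588042140007019, 0.09911938011646271), (0.10264902561903, 0.10031396150588989), 84.32691192626953), [[0.5331000089645386, 0.05299999937415123], [0.6328999996185303, 0.04309999942779541], [0.6430000066757202, 0.1451999992132187], [0.5432000160217285, 0.15520000457763672]])
```

```bash
python3 - <<'E'
from h import *
c=dict(np.load('pics/top0.npz'));P=pts(c)
Z=(P[:,:,2]*1000).round().astype(int)
print('     ',*['%3d'%u for u in range(224,280)])
for v in range(178,234): print(v,*['%3d'%x for x in Z[v,224:280]])
im=c['pixels'][:,:,::-1]
a=cv2.resize(im[175:235,220:282],None,fx=9,fy=9,interpolation=cv2.INTER_NEAREST);cv2.imwrite('pics/dockz.png',cv2.convertScaleAbs(a,alpha=.9))
E
```

```text
224 225 226 227 228 229 230 231 232 233 234 235 236 237 238 239 240 241 242 243 244 245 246 247 248 249 250 251 252 253 254 255 256 257 258 259 260 261 262 263 264 265 266 267 268 269 270 271 272 273 274 275 276 277 278 279
178   1  -2   3   0   0   2   2   3   3  -1   6   0   4   2  -3   1   2   5   2   3   4   0   3   3   1   1   0   2   2   3   6   3   5   3   3   1   3   2   7   3   2   2   2   4   1   1   3   1   2   2   5   1   1   2   4   2
179   4   0   3   3   1   0   3   0   2   2   3   1   1   0   2   3   2   1  -1   2   1   2   1   1   1   2   2   1   1   2   3  -1   0  -1   0   5   3   4   5   1   1   2   2   2   5  -2   1   2   0   0   1   2   2  -2   1   0
180   0   0   2   1   2   1   2  -2   3  -1  -1   3   4   4   2   5   3   2   0   2   0   2   1   2   3   2   0   4   3   0   4   1   1   1   1   3   1   3   0   3   7   3  -1   2   4   1   1  -3   1   5  -3   2   0   4   4   0
181   4   1  -1   0   1   2  -1  -2  -1   0   1   1   3  46  47   4   2   4  -1   1  -6   1   0   1   1   0   4   3   0   2   5   5   2   0   1   1   3   2   1   0   4  -2  -1   4   3   1  -2 
[... 11191 characters left out ...]
   1   1   4   5
231   1  -2  -2   4   2   1   2  -1   2   3   2   0   0   4   0   1   2   3   4   4   0   1   4   3   2   4  -2   2   5   5   0   4   2   3   2 998   1   4  -1  -4   2  -1   1   1   2   2   3 998  -2   2   0   1   3   1   3   3
232   2  -2   3   2   4   1   2   2   2   6   1   2   4   1   1  -1   0   0   0   2   2   1   3   1   3  -1   4   4   3   0  -2   3  -1   2   5  -1   3   2   3   1   1   5   1   1  -1   1   3  -1   1   1   1   1   2   2   2   3
233   0   0   2   1   1   1   1   2  -1   2   0   1   2   1   3  -1   0   3   3  -2   2   2  -1   1   3  -1  -1   0   2   0   2   4   3   1   1   0   2   1   6   2  -1   5   5   2  -1   1   2   1   2   3  -1   2   4   0  -2   3
```

View pics/dockz.png

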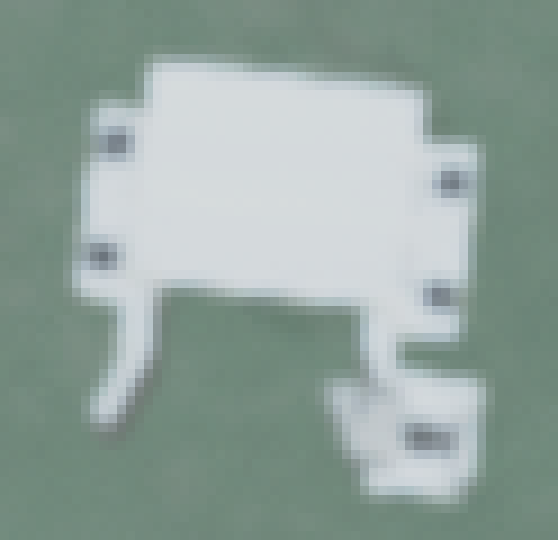

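```bash
python3 - <<'E'
from h import *
c=dict(np.load('pics/top0.npz'));P=pts(c);z=P[:,:,2]
def line(px,h):
    q=np.array([ray(c,u,v,h)[:2] for u,v in px]);m=q.mean(0);d=np.linalg.svd(q-m)[2][0];return m,d
def rows(v0,v1,lo,hi,a,b,side):
    o=[]
    for v in range(v0,v1):
        us=[u for u in range(a,b) if lo<z[v,u]<hi]
        o.append((us[0]-.5 if side=='L' else us[-1]+.5,v))
    return o
def cols(u0,u1,lo,hi,a,b,side):
    o=[]
    for u in range(u0,u1):
        vs=[v for v in range(a,b) if lo<z[v,u]<hi]
        o.append((u,vs[0]-.5 if side=='T' else vs[-1]+.5))
    return o
L=line(rows(184,205,.038,.055,228,275,'L'),.044);R=line(rows(186,206,.038,.055,228,275,'R'),.044)
F=line(cols(242,263,.038,.055,178,212,'B'),.044);B=line(cols(238,265,.038,.055,178,212,'T'),.044)
for n,(m,d) in zip('LRFB',(L,R,F,B)):
    d=d*np.sign(d[0] if n in 'LR' else d[1]);print(n,m,np.degrees(np.arctan2(d[1],d[0])-(0 if n in'LR' else np.pi/2)))
# channel walls inner/outer, below the roof: left wall row 207-213, right wall 210-216 at z~.039
lw=line(rows(207,212,.025,.045,228,245,'R'),.038);rw=line(rows(209,216,.033,.045,255,270,'L'),.038)
print('Linner',lw,'Rinner',rw)
yaw=-.115
for yaw in(-.09,-.105,-.12):
    X=np.array([np.cos(yaw),np.sin(yaw)]);Y=np.array([-X[1],X[0]])
    print(yaw,'L',L[0]@Y,'R',R[0]@Y,'mid',(L[0]+R[0])@Y/2,'F',F[0]@X,'B',B[0]@X,'inner',lw[0]@Y,rw[0]@Y)
    y=(L[0]+R[0])@Y/2;x0=((F[0]@X+11e-3)+(B[0]@X-44e-3))/2;print('  origin',X*x0+Y*y)
E
```

```text
L [0.60847734 0.13595616] -6.167214687804684
R [0.60652287 0.06796463] -6.203818479741233
F [0.57859743 0.09798289] -10.098403668197953
B [0.63546519 0.10144574] -5.197034697159428
Linner (array([0.57594786, 0.1299951 ]), array([-0.99960367, -0.02815134])) Rinner (array([0.57029685, 0.07904853]), array([-0.99983649, -0.01808272]))
-0.09 L 0.19009496769521828 R 0.1222029498295597 mid 0.156148958762389 F 0.5674491309094297 B 0.6237754953194804 inner 0.18123433232662955 0.12998605443619102
  origin [0.59080293 0.10346721]
-0.105 L 0.19898017534166548 R 0.13115825913673354 mid 0.1650692172391995 F 0.5651415308062996 B 0.6213331631052992 inner 0.18964262382577568 0.13838437493433792
  origin [0.59086144 0.1037139 ]
-0.12 L 0.20782061328810214 R 0.14008405838892138 mid 0.17395233583851175 F 0.5627067762429109 B 0.6187510335506489 inner 0.19800824653460986 0.1467515595319293
  origin [0.59092363 0.10395917]
```

```bash
python3 - <<'E'
from h import *
for n in('top','side'):
    c=dict(np.load(f'pics/{n}0.npz'));P=pts(c);x,y,z=P[...,0],P[...,1],P[...,2]
    for y0 in np.arange(-.6,.2,.1):
        m=(c['z_map']>0)&(x>.2)&(x<.65)&(y>y0)&(y<y0+.1)&(z<.38)
        if m.sum()>20: print(n,round(y0,2),'max z',np.percentile(z[m],99.8).round(3))
c=dict(np.load('pics/top0.npz'));P=pts(c);z=P[...,2];hsv=cv2.cvtColor(c['pixels'],cv2.COLOR_RGB2HSV)
# label contour -> plane
n=np.array([.9395,-.0394,-.3404]);n/=np.linalg.norm(n)
sub=np.zeros_like(z,bool);sub[186:212,138:182]=True
m=sub&(hsv[...,2]>110)&(z>.04)&(z<.12)
m=cv2.morphologyEx(m.astype(np.uint8),cv2.MORPH_CLOSE,np.ones((5,5)))
cn=max(cv2.findContours(m,cv2.RETR_EXTERNAL,cv2.CHAIN_APPROX_NONE)[0],key=cv2.contourArea)
Q=P[m>0];mm=np.median(Q,0);R,t=cam(c);o=-R.T@t
Y=np.cross([0,0,1],n);Y/=np.linalg.norm(Y);Zc=np.cross(n,Y)
q=[]
for u,v in cn[:,0]:
    d=R.T@np.linalg.solve(c['mtx'],[u,v,1.]);p=o+d*((mm-o)@n)/(d@n);q.append([(p-mm)@Y,(p-mm)@Zc])
r=cv2.minAreaRect(np.array(q,np.float32));print('label rect',r,'centre',mm+Y*r[0][0]+Zc*r[0][1],m.sum())
print(manip.finger_overhang)
E
```

```text
top -0.6 max z 0.003
top -0.5 max z 0.121
top -0.4 max z 0.188
top -0.3 max z 0.234
top -0.2 max z 0.222
top -0.1 max z 0.21
top -0.0 max z 0.049
top 0.1 max z 0.049
side -0.6 max z 0.201
side -0.5 max z 0.185
side -0.4 max z 0.2
side -0.3 max z 0.232
side -0.2 max z 0.22
side -0.1 max z 0.275
side -0.0 max z 0.378
side 0.1 max z 0.049
label rect ((-0.0010489299893379211, -0.001169685274362564), (0.07619864493608475, 0.07441960275173187), 0.025289712473750114) centre [0.58828104 0.29726627 0.07930736] 497
0.1734
```

```bash
python3 - <<'E'
from h import *
c=dict(np.load('pics/top0.npz'))
g=c['pixels'][183:216,136:186,::-1];cv2.imwrite('pics/labz.png',cv2.resize(g,None,fx=14,fy=14,interpolation=cv2.INTER_CUBIC))
print(ray(c,158.8,198,.078))
E
python3 -m handwheel '[{"x":-1,"gripper":0},{"x":-1},{"x":-1},{"x":0}]' 40
```

```text
[0.58919358 0.29637474 0.078     ]$[0]: bad value
```

View pics/labz.png

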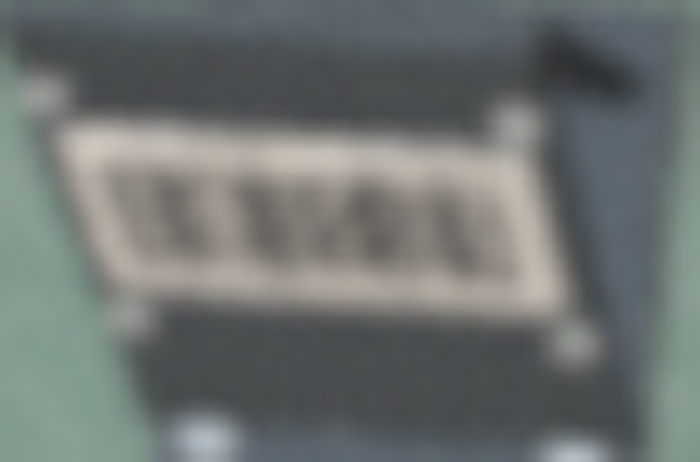

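```bash
python3 -m handwheel '[{"x":-1,"y":0,"z":0,"wx":0,"wy":0,"wz":0,"gripper":0},{"x":-1,"y":0,"z":0,"wx":0,"wy":0,"wz":0,"gripper":0},{"x":-1,"y":0,"z":0,"wx":0,"wy":0,"wz":0,"gripper":0}]' 40
```

```text
time_s: 0.4
tcp_pos: [0.1196, -0.5115, 0.4603]
tcp_rot: [[-0.002, 0.228, -0.974], [0.012, -0.974, -0.228], [-1.0, -0.012, -0.001]]
wrist_force: [1.2, -0.1, -0.5]
opening: 0.0853
```

```bash

python3 -m handwheel '[{"x":0,"y":-0.62,"z":-1,"wx":0,"wy":0,"wz":0,"gripper":0},{"x":0,"y":-0.62,"z":-1,"wx":0,"wy":0,"wz":0,"gripper":0},{"x":0,"y":-0.62,"z":-1,"wx":0,"wy":0,"wz":0,"gripper":0},{"x":0,"y":-0.62,"z":-1,"wx":0,"wy":0,"wz":0,"gripper":0},{"x":0,"y":-0.62,"z":-1,"wx":0,"wy":0,"wz":0,"gripper":0}]'
python3 -m handwheel '[{"x":0,"y":-0.62,"z":-1,"wx":0,"wy":0,"wz":0,"gripper":0},{"x":0,"y":-0.62,"z":-1,"wx":0,"wy":0,"wz":0,"gripper":0},{"x":0,"y":-0.62,"z":-1,"wx":0,"wy":0,"wz":0,"gripper":0},{"x":0,"y":-0.62,"z":-1,"wx":0,"wy":0,"wz":0,"gripper":0},{"x":0,"y":-0.62,"z":-1,"wx":0,"wy":0,"wz":0,"gripper":0}]'
python3 -m handwheel '[{"x":0,"y":-0.62,"z":-1,"wx":0,"wy":0,"wz":0,"gripper":0},{"x":0,"y":-0.62,"z":-1,"wx":0,"wy":0,"wz":0,"gripper":0},{"x":0,"y":-0.62,"z":-1,"wx":0,"wy":0,"wz":0,"gripper":0},{"x":0,"y":-0.62,"z":-1,"wx":0,"wy":0,"wz":0,"gripper":0},{"x":0,"y":-0.62,"z":-1,"wx":0,"wy":0,"wz":0,"gripper":0}]'
```

```text
time_s: 0.9
tcp_pos: [0.2038, -0.4271, 0.4619]
tcp_rot: [[-0.002, 0.223, -0.975], [0.011, -0.975, -0.223], [-1.0, -0.011, -0.0]]
wrist_force: [0.1, -0.8, 0.7]
opening: 0.0852
time_s: 1.4
tcp_pos: [0.2904, -0.3406, 0.4606]
tcp_rot: [[-0.004, 0.222, -0.975], [0.014, -0.975, -0.222], [-1.0, -0.015, 0.001]]
wrist_force: [-0.1, -0.0, 0.1]
opening: 0.0853
time_s: 1.9
tcp_pos: [0.3772, -0.2539, 0.4595]
tcp_rot: [[-0.007, 0.222, -0.975], [0.017, -0.975, -0.222], [-1.0, -0.018, 0.003]]
wrist_force: [0.8, 0.4, 0.3]
opening: 0.0854
```

```bash

python3 -m handwheel '[{"x":0,"y":-1,"z":-0.35,"wx":0,"wy":0,"wz":0,"gripper":0},{"x":0,"y":-1,"z":-0.35,"wx":0,"wy":0,"wz":0,"gripper":0},{"x":0,"y":-1,"z":-0.35,"wx":0,"wy":0,"wz":0,"gripper":0},{"x":0,"y":-1,"z":-0.35,"wx":0,"wy":0,"wz":0,"gripper":0},{"x":0,"y":-1,"z":-0.35,"wx":0,"wy":0,"wz":0,"gripper":0}]'
python3 -m handwheel '[{"x":0,"y":-1,"z":-0.35,"wx":0,"wy":0,"wz":0,"gripper":0},{"x":0,"y":-1,"z":-0.35,"wx":0,"wy":0,"wz":0,"gripper":0},{"x":0,"y":-1,"z":-0.35,"wx":0,"wy":0,"wz":0,"gripper":0},{"x":0,"y":-1,"z":-0.35,"wx":0,"wy":0,"wz":0,"gripper":0},{"x":0,"y":-1,"z":-0.35,"wx":0,"wy":0,"wz":0,"gripper":0}]'
python3 -m handwheel '[{"x":0,"y":-1,"z":-0.35,"wx":0,"wy":0,"wz":0,"gripper":0},{"x":0,"y":-1,"z":-0.35,"wx":0,"wy":0,"wz":0,"gripper":0},{"x":0,"y":-1,"z":-0.35,"wx":0,"wy":0,"wz":0,"gripper":0},{"x":0,"y":-1,"z":-0.35,"wx":0,"wy":0,"wz":0,"gripper":0},{"x":0,"y":-1,"z":-0.35,"wx":0,"wy":0,"wz":0,"gripper":0}]'
python3 -m handwheel '[{"x":0,"y":-1,"z":-0.35,"wx":-1,"wy":0,"wz":0,"gripper":0},{"x":0,"y":0,"z":0,"wx":-1,"wy":0,"wz":0,"gripper":0},{"x":0,"y":0,"z":0,"wx":-1,"wy":0,"wz":0,"gripper":0},{"x":0,"y":0,"z":0,"wx":-1,"wy":0,"wz":0,"gripper":0},{"x":0,"y":0,"z":0,"wx":-1,"wy":0,"wz":0,"gripper":0}]'
```

```text
time_s: 2.4
tcp_pos: [0.3907, -0.1444, 0.4585]
tcp_rot: [[-0.011, 0.223, -0.975], [0.02, -0.975, -0.223], [-1.0, -0.022, 0.007]]
wrist_force: [0.1, 0.1, 0.4]
opening: 0.085
time_s: 2.9
tcp_pos: [0.4023, -0.0346, 0.4587]
tcp_rot: [[-0.015, 0.223, -0.975], [0.021, -0.975, -0.223], [-1.0, -0.024, 0.01]]
wrist_force: [1.1, -0.3, -0.0]
opening: 0.0851
time_s: 3.4
tcp_pos: [0.4139, 0.0752, 0.459]
tcp_rot: [[-0.018, 0.223, -0.975], [0.021, -0.975, -0.223], [-1.0, -0.024, 0.013]]
wrist_force: [-0.0, -0.5, -0.0]
opening: 0.0855
time_s: 3.9
tcp_pos: [0.4162, 0.1001, 0.4571]
tcp_rot: [[-0.023, 0.6, -0.8], [0.021, -0.799, -0.601], [-1.0, -0.03, 0.006]]
wrist_force: [-0.5, 0.1, -0.5]
opening: 0.0851
```

```bash
cat >> h.py <<'E'
from scipy.spatial.transform import Rotation as Ro
def wandR(yaw,pitch):  # pitch>0 nose down
    return Ro.from_euler('ZY',[yaw,pitch]).as_matrix()
def toolR(yaw,pitch):
    W=wandR(yaw,pitch);return np.column_stack([-W[:,2],W[:,1],W[:,0]])
def togo(p,R,show=True):
    o=manip.get_obs();A=np.array(o['tcp_rot']);d=A.T@(np.array(p)-o['tcp_pos'])/.02
    w=Ro.from_matrix(A.T@R).as_rotvec()/.08
    print('t',round(o['time_s'],2),'shift',d.round(2),'turn',w.round(2),'F',np.round(o['wrist_force'],1),'op',round(o['opening'],4),'pos',np.round(o['tcp_pos'],4));return d,w
E
python3 -m handwheel '[{"x":0,"y":0,"z":0,"wx":-1,"wy":0,"wz":0,"gripper":0},{"x":0,"y":0,"z":0,"wx":-1,"wy":0,"wz":0,"gripper":0},{"x":0,"y":0,"z":0,"wx":-1,"wy":0,"wz":0,"gripper":0},{"x":0,"y":0,"z":0,"wx":-1,"wy":0,"wz":0,"gripper":0},{"x":0,"y":0,"z":0,"wx":-1,"wy":0,"wz":0,"gripper":0}]'
python3 -m handwheel '[{"x":0,"y":0,"z":0,"wx":-1,"wy":0,"wz":0,"gripper":0},{"x":0,"y":0,"z":0,"wx":-1,"wy":0,"wz":0,"gripper":0},{"x":0,"y":0,"z":0,"wx":-1,"wy":0,"wz":0,"gripper":0},{"x":0,"y":0,"z":0,"wx":-1,"wy":0,"wz":0,"gripper":0}]'
python3 -c "
from h import *
togo([.4289,.1759,.28],toolR(np.radians(-97.2),0))"
```

```text
time_s: 4.4
tcp_pos: [0.4162, 0.1002, 0.455]
tcp_rot: [[-0.027, 0.873, -0.487], [0.02, -0.487, -0.873], [-0.999, -0.033, -0.004]]
wrist_force: [-0.5, -0.4, -1.1]
opening: 0.0854
time_s: 4.8
tcp_pos: [0.4162, 0.1002, 0.4532]
tcp_rot: [[-0.031, 0.984, -0.175], [0.019, -0.174, -0.985], [-0.999, -0.033, -0.014]]
wrist_force: [1.0, -0.6, -0.0]
opening: 0.0851
t 4.8 shift [ 8.71  0.26 -3.72] turn [-0.62 -0.18  0.41] F [ 1.  -0.6 -0. ] op 0.0851 pos [0.4162 0.1002 0.4532]
```

```bash

python3 -m handwheel '[{"x":1,"y":0.05,"z":-1,"wx":-0.62,"wy":-0.18,"wz":0.41,"gripper":0},{"x":1,"y":0.05,"z":-1,"wx":0,"wy":0,"wz":0,"gripper":0},{"x":1,"y":0.05,"z":-1,"wx":0,"wy":0,"wz":0,"gripper":0},{"x":1,"y":0.05,"z":-0.7,"wx":0,"wy":0,"wz":0,"gripper":0},{"x":1,"y":0,"z":0,"wx":0,"wy":0,"wz":0,"gripper":0}]'
python3 -m handwheel '[{"x":1,"y":0,"z":0,"wx":0,"wy":0,"wz":0,"gripper":0},{"x":1,"y":0,"z":0,"wx":0,"wy":0,"wz":0,"gripper":0},{"x":1,"y":0,"z":0,"wx":0,"wy":0,"wz":0,"gripper":0}]'
python3 -c "
from h import *
togo([.4289,.1759,.177],toolR(np.radians(-97.2),0))
c=cap('top','t1.png');cap('side','s1.png')
P=pts(c);print(P[262:296:3,185:200:5,2].round(3).tolist())"
```

```text
time_s: 5.3
tcp_pos: [0.4302, 0.1756, 0.3518]
tcp_rot: [[0.005, 0.992, -0.123], [0.0, -0.123, -0.992], [-1.0, 0.005, -0.001]]
wrist_force: [0.7, -0.3, -0.5]
opening: 0.0852
time_s: 5.6
tcp_pos: [0.4299, 0.1762, 0.288]
tcp_rot: [[0.003, 0.993, -0.121], [-0.001, -0.121, -0.993], [-1.0, 0.003, 0.0]]
wrist_force: [0.2, -0.5, -0.6]
opening: 0.0854
t 5.6 shift [ 5.55 -0.06  0.02] turn [ 0.06  0.   -0.04] F [ 0.2 -0.5 -0.6] op 0.0854 pos [0.4299 0.1762 0.288 ]
[[0.437, 0.438, 0.438], [0.44, 0.437, 0.439], [0.439, 0.438, 0.437], [0.437, 0.439, 0.437], [0.44, 0.438, 0.438], [0.437, 0.436, 0.436], [0.436, 0.436, 0.436], [0.433, 0.437, 0.433], [0.432, 0.433, 0.43], [0.429, 0.429, 0.429], [0.429, 0.427, 0.425], [0.426, 0.424, 0.419]]
```

View pics/t1.png

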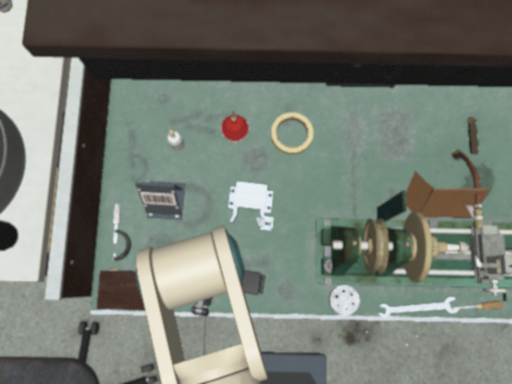

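View pics/s1.png

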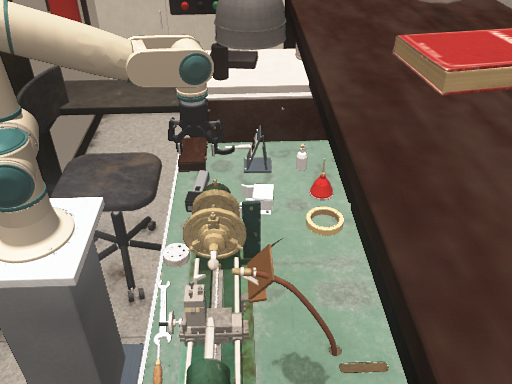

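```bash

python3 -m handwheel '[{"x":1,"y":-0.06,"z":0.02,"wx":0.06,"wy":0,"wz":-0.04,"gripper":0},{"x":1,"y":0,"z":0,"wx":0,"wy":0,"wz":0,"gripper":0},{"x":1,"y":0,"z":0,"wx":0,"wy":0,"wz":0,"gripper":0},{"x":1,"y":0,"z":0,"wx":0,"wy":0,"wz":0,"gripper":0},{"x":0.7,"y":0,"z":0,"wx":0,"wy":0,"wz":0,"gripper":0}]'
python3 -c "
from h import *
togo([.4289,.1759,.177],toolR(np.radians(-97.2),0));print(manip.finger_overhang)"
```

```text
time_s: 6.2
tcp_pos: [0.4299, 0.1761, 0.196]
tcp_rot: [[0.003, 0.992, -0.126], [0.001, -0.126, -0.992], [-1.0, 0.003, -0.001]]
wrist_force: [0.0, 0.7, 0.1]
opening: 0.0857
t 6.2 shift [ 0.95 -0.05  0.02] turn [-0.01 -0.02 -0.04] F [0.  0.7 0.1] op 0.0857 pos [0.4299 0.1761 0.196 ]
0.1734
```

```bash

python3 -m handwheel '[{"x":0.9,"y":-0.05,"z":0,"wx":0,"wy":0,"wz":-0.04,"gripper":0},{"x":0.1,"y":0,"z":0,"wx":0,"wy":0,"wz":0,"gripper":0},{"x":0,"y":0,"z":0,"wx":0,"wy":0,"wz":0,"gripper":0.5},{"x":0,"y":0,"z":0,"wx":0,"wy":0,"wz":0,"gripper":1},{"x":0,"y":0,"z":0,"wx":0,"wy":0,"wz":0,"gripper":1}]' 60
python3 -m handwheel '[{"x":0,"y":0,"z":0,"wx":0,"wy":0,"wz":0,"gripper":1},{"x":0,"y":0,"z":0,"wx":0,"wy":0,"wz":0,"gripper":1},{"x":0,"y":0,"z":0,"wx":0,"wy":0,"wz":0,"gripper":1}]'
python3 -c "
from h import *
togo([.4289,.1759,.177],toolR(np.radians(-97.2),0));print(manip.finger_overhang)"
```

```text
time_s: 6.7
tcp_pos: [0.4305, 0.1767, 0.1791]
tcp_rot: [[0.003, 0.992, -0.126], [0.002, -0.126, -0.992], [-1.0, 0.003, -0.003]]
wrist_force: [0.0, -0.2, -0.4]
opening: 0.0435
time_s: 7.0
tcp_pos: [0.4311, 0.1769, 0.1812]
tcp_rot: [[0.006, 0.992, -0.126], [0.003, -0.127, -0.992], [-1.0, 0.006, -0.004]]
wrist_force: [0.2, -0.1, -1.9]
opening: 0.0309
t 7.0 shift [ 0.21 -0.1   0.06] turn [-0.01 -0.05 -0.07] F [ 0.2 -0.1 -1.9] op 0.0309 pos [0.4311 0.1769 0.1812]
0.1734
```

```bash

python3 -m handwheel '[{"x":-0.5,"y":0,"z":0,"wx":0,"wy":0,"wz":0,"gripper":1},{"x":-1,"y":0,"z":0,"wx":0,"wy":0,"wz":0,"gripper":1},{"x":-1,"y":0,"z":0,"wx":0,"wy":0,"wz":0,"gripper":1},{"x":-1,"y":0,"z":0,"wx":0,"wy":0,"wz":0,"gripper":1},{"x":-1,"y":0,"z":0,"wx":0,"wy":0,"wz":0,"gripper":1}]' 90
python3 -m handwheel '[{"x":-1,"y":0,"z":0,"wx":-1,"wy":0,"wz":0,"gripper":1},{"x":-0.5,"y":0,"z":0,"wx":-1,"wy":0,"wz":0,"gripper":1},{"x":0,"y":0,"z":0,"wx":-1,"wy":0,"wz":0,"gripper":1},{"x":0,"y":0,"z":0,"wx":-1,"wy":0,"wz":0,"gripper":1},{"x":0,"y":0,"z":0,"wx":-1,"wy":0,"wz":0,"gripper":1}]'
python3 -c "
from h import *
togo([.4289,.1759,.29],toolR(-.042,0));cap('side','s2.png');cap('top','t2.png')"
```

```text
time_s: 7.5
tcp_pos: [0.4293, 0.1761, 0.273]
tcp_rot: [[-0.001, 0.992, -0.127], [0.001, -0.127, -0.992], [-1.0, -0.001, -0.001]]
wrist_force: [-0.0, 0.5, -1.5]
opening: 0.0301
time_s: 8.0
tcp_pos: [0.4291, 0.1761, 0.3117]
tcp_rot: [[0.007, 0.959, 0.284], [0.004, 0.284, -0.959], [-1.0, 0.008, -0.001]]
wrist_force: [0.0, 0.5, -1.8]
opening: 0.0303
t 8.0 shift [ 1.09 -0.02  0.01] turn [-15.51   0.04  -0.1 ] F [ 0.   0.5 -1.8] op 0.0303 pos [0.4291 0.1761 0.3117]
```

View pics/s2.png

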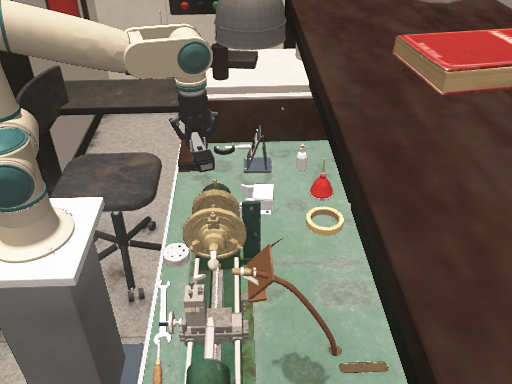

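View pics/t2.png

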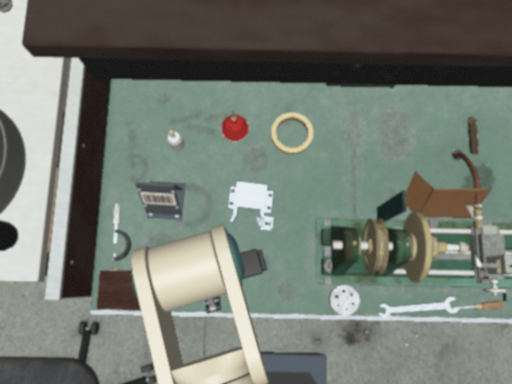

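```bash

python3 -m handwheel '[{"x":0,"y":0,"z":0,"wx":-1,"wy":0,"wz":0,"gripper":1},{"x":0,"y":0,"z":0,"wx":-1,"wy":0,"wz":0,"gripper":1},{"x":0,"y":0,"z":0,"wx":-1,"wy":0,"wz":0,"gripper":1},{"x":0,"y":0,"z":0,"wx":-1,"wy":0,"wz":0,"gripper":1},{"x":0,"y":0,"z":0,"wx":-1,"wy":0,"wz":0,"gripper":1}]'
python3 -m handwheel '[{"x":0,"y":0,"z":0,"wx":-1,"wy":0,"wz":0,"gripper":1},{"x":0,"y":0,"z":0,"wx":-1,"wy":0,"wz":0,"gripper":1},{"x":0,"y":0,"z":0,"wx":-1,"wy":0,"wz":0,"gripper":1},{"x":0,"y":0,"z":0,"wx":-1,"wy":0,"wz":0,"gripper":1},{"x":0,"y":0,"z":0,"wx":-1,"wy":0,"wz":0,"gripper":1}]'
python3 -m handwheel '[{"x":0,"y":0,"z":0,"wx":-1,"wy":0,"wz":0,"gripper":1},{"x":0,"y":0,"z":0,"wx":-1,"wy":0,"wz":0,"gripper":1},{"x":0,"y":0,"z":0,"wx":-1,"wy":0,"wz":0,"gripper":1},{"x":0,"y":0,"z":0,"wx":-1,"wy":0,"wz":0,"gripper":1},{"x":0,"y":0,"z":0,"wx":-1,"wy":0,"wz":0,"gripper":1}]'
python3 -c "
from h import *
togo([.4289,.1759,.29],toolR(-.042,0));cap('side','s3.png');cap('top','t3.png')"
```

```text
time_s: 8.6
tcp_pos: [0.4285, 0.1759, 0.3126]
tcp_rot: [[0.006, 0.773, 0.634], [0.003, 0.634, -0.773], [-1.0, 0.007, 0.001]]
wrist_force: [-0.2, -0.7, -1.4]
opening: 0.0304
time_s: 9.1
tcp_pos: [0.4278, 0.1757, 0.3134]
tcp_rot: [[0.005, 0.462, 0.887], [0.003, 0.887, -0.462], [-1.0, 0.005, 0.003]]
wrist_force: [-0.1, 0.2, -1.1]
opening: 0.0301
time_s: 9.6
tcp_pos: [0.4272, 0.1755, 0.3143]
tcp_rot: [[0.003, 0.077, 0.997], [0.002, 0.997, -0.077], [-1.0, 0.003, 0.003]]
wrist_force: [-0.0, -0.4, -1.9]
opening: 0.03
t 9.6 shift [1.22 0.02 0.08] turn [-0.43  0.04 -0.03] F [-0.  -0.4 -1.9] op 0.03 pos [0.4272 0.1755 0.3143]
```

View pics/s3.png

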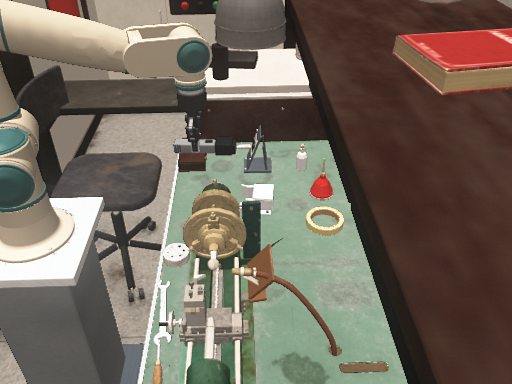

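View pics/t3.png

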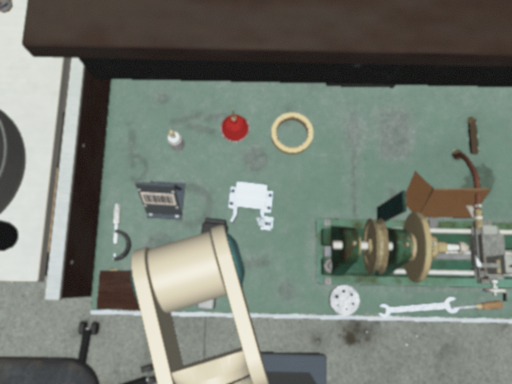

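```bash
python3 - <<'E'
from h import *
c=cap('side');P=pts(c);np.savez('pics/s3.npz',**c)
o=manip.get_obs();R=np.array(o['tcp_rot']);p=np.array(o['tcp_pos'])
Q=(P-p)@R  # tool frame
# nose/head: tool z .04-.12, tool x .13-.2, |y|<.03
m=(np.abs(Q[...,1])<.035)&(Q[...,0]>.12)&(Q[...,0]<.2)&(Q[...,2]>-.09)&(Q[...,2]<.13)
v,u=np.nonzero(m);print(u.min(),u.max(),v.min(),v.max())
a=cv2.resize(c['pixels'][125:175,165:255,::-1],None,fx=8,fy=8,interpolation=cv2.INTER_CUBIC);cv2.imwrite('pics/w3.png',a)
for z0 in np.arange(-.08,.12,.01):
    k=m&(Q[...,2]>z0)&(Q[...,2]<z0+.01)
    if k.sum()>3: print(round(z0,2),k.sum(),'x',np.percentile(Q[k][:,0],[2,98]).round(4),'y',np.percentile(Q[k][:,1],[5,95]).round(4))
print(Q[m][:,2].min(),np.percentile(Q[m][:,2],99.5))
E
```

```text
173 236 128 154
-0.06 41 x [0.1471 0.1753] y [-0.0155  0.0115]
-0.05 50 x [0.1472 0.1772] y [-0.0156  0.008 ]
-0.04 48 x [0.147  0.1771] y [-0.0175  0.0084]
-0.03 52 x [0.1472 0.1758] y [-0.016   0.0095]
-0.02 39 x [0.1473 0.1763] y [-0.0166 -0.0057]
-0.01 32 x [0.1383 0.1722] y [-0.0293 -0.0177]
-0.0 53 x [0.1222 0.1715] y [-0.0285  0.0227]
0.01 72 x [0.1243 0.1741] y [-0.024   0.0205]
0.02 52 x [0.1469 0.1724] y [-0.0188  0.0128]
0.03 54 x [0.1458 0.1745] y [-0.0159  0.0095]
0.04 47 x [0.1458 0.1732] y [-0.0166  0.0084]
0.05 56 x [0.1438 0.1736] y [-0.0249  0.0125]
0.06 67 x [0.1426 0.1745] y [-0.0258  0.0192]
0.07 70 x [0.1426 0.1741] y [-0.0251  0.0178]
0.08 74 x [0.142  0.1749] y [-0.0254  0.0169]
0.09 65 x [0.1425 0.1743] y [-0.0259  0.0128]
0.1 60 x [0.1448 0.1732] y [-0.0213  0.0143]
0.11 16 x [0.1513 0.1731] y [-0.0193  0.0187]
-0.05945175570848822 0.11088403501756959
```

View pics/w3.png

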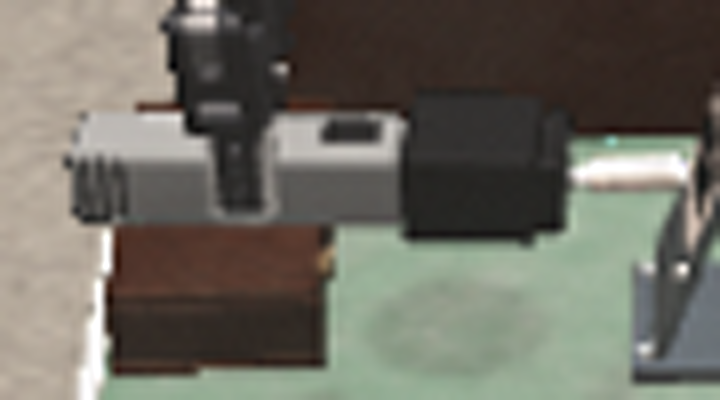

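```bash
cat >> h.py <<'E'
OFF=np.array([.162,0,.0075])
def tcp_for(wp,R): return np.array(wp)-R@OFF
L=np.array([.588,.297,.078])
def aim(back=0):
    R=toolR(-.042,.36); d=wandR(-.042,.35)[:,0]; return tcp_for(L-(.163+back)*d,R),R
E
python3 -c "
from h import *
print(aim(0)[0],aim(.04)[0]);togo(*aim(.04))"
```

```text
[0.48502234 0.30132761 0.28814968] [0.44748057 0.30290529 0.3018656 ]
t 9.75 shift [0.64 6.43 0.49] turn [-0.47  4.54 -0.12] F [-1.3 -0.2 -1.5] op 0.0304 pos [0.4273 0.1755 0.3143]
```

```bash

python3 -m handwheel '[{"x":0,"y":1,"z":0,"wx":-0.47,"wy":0,"wz":-0.1,"gripper":1},{"x":0,"y":1,"z":0,"wx":0,"wy":1,"wz":0,"gripper":1},{"x":0,"y":1,"z":0,"wx":0,"wy":1,"wz":0,"gripper":1},{"x":0,"y":1,"z":0,"wx":0,"wy":1,"wz":0,"gripper":1},{"x":0,"y":1,"z":0,"wx":0,"wy":1,"wz":0,"gripper":1}]'
python3 -m handwheel '[{"x":0,"y":1,"z":0,"wx":0,"wy":0.5,"wz":0,"gripper":1},{"x":0,"y":0.5,"z":0,"wx":0,"wy":0,"wz":0,"gripper":1}]'
python3 -c "
from h import *
togo(*aim(.04))
togo(*aim(.0))"
```

```text
time_s: 10.25
tcp_pos: [0.4329, 0.277, 0.315]
tcp_rot: [[-0.32, 0.063, 0.945], [0.011, 0.998, -0.063], [-0.947, -0.01, -0.32]]
wrist_force: [-0.2, -0.9, -0.8]
opening: 0.0303
time_s: 10.45
tcp_pos: [0.4351, 0.3089, 0.3143]
tcp_rot: [[-0.361, 0.068, 0.93], [0.013, 0.998, -0.068], [-0.933, -0.013, -0.361]]
wrist_force: [0.2, 0.2, -0.6]
opening: 0.03
t 10.45 shift [ 0.35 -0.25  0.82] turn [-0.36 -0.12  0.03] F [ 0.2  0.2 -0.6] op 0.03 pos [0.4351 0.3089 0.3143]
t 10.45 shift [ 0.31 -0.19  2.82] turn [-0.36 -0.12  0.03] F [ 0.2  0.2 -0.6] op 0.03 pos [0.4351 0.3089 0.3143]
```

```bash

python3 -m handwheel '[{"x":0.3,"y":-0.2,"z":0.4,"wx":-0.36,"wy":-0.1,"wz":0,"gripper":1},{"x":0,"y":0,"z":0.5,"wx":0,"wy":0,"wz":0,"gripper":1},{"x":0,"y":0,"z":0.5,"wx":0,"wy":0,"wz":0,"gripper":1},{"x":0,"y":0,"z":0.5,"wx":0,"wy":0,"wz":0,"gripper":1},{"x":0,"y":0,"z":0.3,"wx":0,"wy":0,"wz":0,"gripper":1}]'
python3 -c "
from h import *
togo(*aim(.0))"
```

```text
time_s: 10.95
tcp_pos: [0.4763, 0.3033, 0.2932]
tcp_rot: [[-0.349, 0.047, 0.936], [0.012, 0.999, -0.046], [-0.937, -0.005, -0.349]]
wrist_force: [-0.1, 0.6, -1.6]
opening: 0.0304
t 10.95 shift [ 0.08 -0.08  0.5 ] turn [-0.08  0.05  0.03] F [-0.1  0.6 -1.6] op 0.0304 pos [0.4763 0.3033 0.2932]
```

```bash

python3 -m handwheel '[{"x":0.08,"y":-0.08,"z":0.5,"wx":-0.08,"wy":0.05,"wz":0.03,"gripper":1},{"x":0,"y":0,"z":0,"wx":0,"wy":0,"wz":0,"gripper":1}]'
python3 - <<'E'
from h import *
togo(*aim(.0))
c=cap('side','s4.png');P=pts(c);ct=cap('top','t4.png')
a=cv2.resize(c['pixels'][115:185,165:285,::-1],None,fx=6,fy=6,interpolation=cv2.INTER_CUBIC);cv2.imwrite('pics/w4.png',a)
o=manip.get_obs();R=np.array(o['tcp_rot']);p=np.array(o['tcp_pos']);Q=(P-p)@R
m=(np.abs(Q[...,1])<.035)&(Q[...,0]>.135)&(Q[...,0]<.2)&(Q[...,2]>-.09)&(Q[...,2]<.125)
print('z ext',np.percentile(Q[m][:,2],[.5,99.5]))
for z0 in(-.05,-.03,.03,.04,.06,.08,.09):
    k=m&(Q[...,2]>z0)&(Q[...,2]<z0+.01);print(z0,np.percentile(Q[k][:,0],[2,98]).round(4))
# label plane from side view in label frame
W=wandR(-.042,.35);S=(P-L)@W
k=(np.abs(S[...,0])<.008)&(np.abs(S[...,1])<.045)&(np.abs(S[...,2])<.03);print('side plate',k.sum(),np.median(S[k],0))
E
```

```text
time_s: 11.15
tcp_pos: [0.4867, 0.3006, 0.2874]
tcp_rot: [[-0.353, 0.044, 0.935], [0.015, 0.999, -0.041], [-0.936, -0.0, -0.353]]
wrist_force: [0.4, -0.0, -2.2]
opening: 0.0303
t 11.15 shift [-0.01  0.03 -0.1 ] turn [-0.02 -0.01 -0.  ] F [ 0.4 -0.  -2.2] op 0.0303 pos [0.4867 0.3006 0.2874]
z ext [-0.05751121  0.10985033]
-0.05 [0.1457 0.1762]
-0.03 [0.1465 0.1756]
0.03 [0.1443 0.1748]
0.04 [0.144  0.1766]
0.06 [0.1423 0.1748]
0.08 [0.1419 0.1745]
0.09 [0.1413 0.1747]
side plate 118 [ 0.00228755 -0.01851676  0.0010312 ]
```

View pics/w4.png

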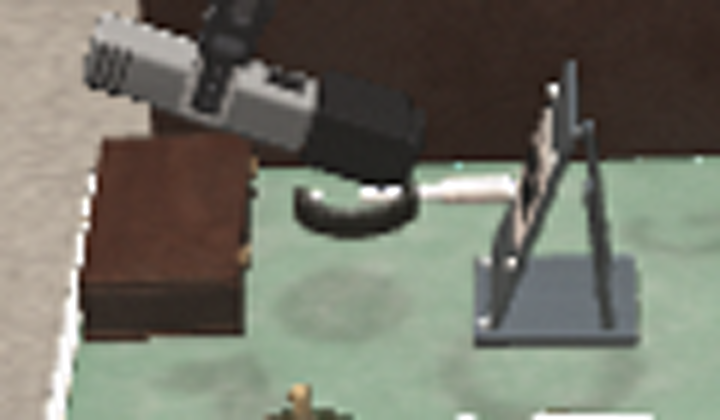

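View pics/t4.png

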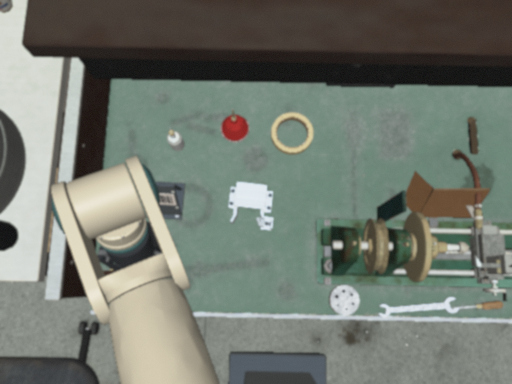

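```bash

python3 -m handwheel '[{"x":0,"y":0,"z":-0.02,"wx":0,"wy":0,"wz":0,"gripper":1},{"x":0,"y":0,"z":-0.02,"wx":0,"wy":0,"wz":0,"gripper":1},{"x":0,"y":0,"z":-0.02,"wx":0,"wy":0,"wz":0,"gripper":1},{"x":0,"y":0,"z":-0.02,"wx":0,"wy":0,"wz":0,"gripper":1},{"x":0,"y":0,"z":-0.02,"wx":0,"wy":0,"wz":0,"gripper":1}]'
python3 -c "
from h import *
togo(*aim(.0));print(np.round(manip.get_obs()['dq'],4))"
```

```text
time_s: 11.75
tcp_pos: [0.4833, 0.3015, 0.29]
tcp_rot: [[-0.351, 0.042, 0.935], [0.016, 0.999, -0.039], [-0.936, 0.001, -0.351]]
wrist_force: [0.8, -0.1, -1.5]
opening: 0.03
t 11.75 shift [ 0.06 -0.    0.11] turn [ 0.    0.01 -0.01] F [ 0.8 -0.1 -1.5] op 0.03 pos [0.4833 0.3015 0.29  ]
[ 0.0053 -0.0143  0.0108  0.0001  0.0013  0.0036]
```

```bash

python3 -m handwheel '[{"x":0.03,"y":0,"z":0.02,"wx":0,"wy":0,"wz":0,"gripper":1},{"x":0.03,"y":0,"z":0.02,"wx":0,"wy":0,"wz":0,"gripper":1},{"x":0.03,"y":0,"z":0.02,"wx":0,"wy":0,"wz":0,"gripper":1},{"x":0.03,"y":0,"z":0.02,"wx":0,"wy":0,"wz":0,"gripper":1},{"x":0.03,"y":0,"z":0.02,"wx":0,"wy":0,"wz":0,"gripper":1}]'
python3 -c "
from h import *
togo(*aim(.0));print(np.round(manip.get_obs()['dq'],4))"
```

```text
time_s: 12.25
tcp_pos: [0.484, 0.3015, 0.2864]
tcp_rot: [[-0.351, 0.042, 0.935], [0.016, 0.999, -0.039], [-0.936, 0.001, -0.351]]
wrist_force: [-0.4, -0.3, -1.3]
opening: 0.0302
t 12.25 shift [-0.1  -0.01  0.02] turn [ 0.    0.01 -0.01] F [-0.4 -0.3 -1.3] op 0.0302 pos [0.484  0.3015 0.2864]
[-0.0007  0.0128  0.0028 -0.0026 -0.0124 -0.0043]
```

```bash

python3 -m handwheel '[{"x":0,"y":0,"z":0.01,"wx":0,"wy":0,"wz":0,"gripper":1},{"x":0,"y":0,"z":0.01,"wx":0,"wy":0,"wz":0,"gripper":1},{"x":0,"y":0,"z":0.01,"wx":0,"wy":0,"wz":0,"gripper":1},{"x":0,"y":0,"z":0.01,"wx":0,"wy":0,"wz":0,"gripper":1},{"x":0,"y":0,"z":0.01,"wx":0,"wy":0,"wz":0,"gripper":1}]'
python3 -c "
from h import *
togo(*aim(.0))"
python3 -m handwheel '[{"x":0.01,"y":0,"z":0.01,"wx":0,"wy":0,"wz":0,"gripper":1},{"x":0.01,"y":0,"z":0.01,"wx":0,"wy":0,"wz":0,"gripper":1},{"x":0.01,"y":0,"z":0.01,"wx":0,"wy":0,"wz":0,"gripper":1},{"x":0.01,"y":0,"z":0.01,"wx":0,"wy":0,"wz":0,"gripper":1},{"x":0.01,"y":0,"z":0.01,"wx":0,"wy":0,"wz":0,"gripper":1}]'
python3 -c "
from h import *
togo(*aim(.0))"
python3 -m handwheel '[{"x":0.01,"y":0,"z":0.01,"wx":0,"wy":0,"wz":0,"gripper":1},{"x":0.01,"y":0,"z":0.01,"wx":0,"wy":0,"wz":0,"gripper":1},{"x":0.01,"y":0,"z":0.01,"wx":0,"wy":0,"wz":0,"gripper":1},{"x":0.01,"y":0,"z":0.01,"wx":0,"wy":0,"wz":0,"gripper":1},{"x":0.01,"y":0,"z":0.01,"wx":0,"wy":0,"wz":0,"gripper":1}]'
python3 -c "
from h import *
togo(*aim(.0))"
```

```text
time_s: 12.75
tcp_pos: [0.4851, 0.3015, 0.2858]
tcp_rot: [[-0.351, 0.042, 0.935], [0.015, 0.999, -0.039], [-0.936, 0.001, -0.351]]
wrist_force: [0.3, -1.4, -1.7]
opening: 0.0301
t 12.75 shift [-0.11 -0.01 -0.04] turn [ 0.    0.01 -0.01] F [ 0.3 -1.4 -1.7] op 0.0301 pos [0.4851 0.3015 0.2858]
time_s: 13.25
tcp_pos: [0.4857, 0.3014, 0.2845]
tcp_rot: [[-0.351, 0.042, 0.935], [0.016, 0.999, -0.039], [-0.936, 0.001, -0.351]]
wrist_force: [0.2, 0.1, -1.7]
opening: 0.0302
t 13.25 shift [-0.16 -0.01 -0.1 ] turn [ 0.    0.01 -0.01] F [ 0.2  0.1 -1.7] op 0.0302 pos [0.4857 0.3014 0.2845]
time_s: 13.75
tcp_pos: [0.4863, 0.3014, 0.283]
tcp_rot: [[-0.351, 0.042, 0.935], [0.015, 0.999, -0.039], [-0.936, 0.001, -0.351]]
wrist_force: [0.4, -0.5, -1.0]
opening: 0.0301
t 13.75 shift [-0.22 -0.01 -0.15] turn [ 0.    0.01 -0.01] F [ 0.4 -0.5 -1. ] op 0.0301 pos [0.4863 0.3014 0.283 ]
```

```bash

python3 -m handwheel '[{"x":-0.06,"y":0,"z":-0.02,"wx":0,"wy":0,"wz":0,"gripper":1},{"x":-0.06,"y":0,"z":-0.02,"wx":0,"wy":0,"wz":0,"gripper":1},{"x":-0.05,"y":0,"z":-0.02,"wx":0,"wy":0,"wz":0,"gripper":1},{"x":0,"y":0,"z":0,"wx":0,"wy":0,"wz":0,"gripper":1},{"x":0,"y":0,"z":0,"wx":0,"wy":0,"wz":0,"gripper":1}]'
python3 -c "
from h import *
togo(*aim(.0))"
python3 -m handwheel '[{"x":0,"y":0,"z":0,"wx":0,"wy":0,"wz":0,"gripper":1},{"x":0,"y":0,"z":0,"wx":0,"wy":0,"wz":0,"gripper":1},{"x":0,"y":0,"z":0,"wx":0,"wy":0,"wz":0,"gripper":1},{"x":0,"y":0,"z":0,"wx":0,"wy":0,"wz":0,"gripper":1},{"x":0,"y":0,"z":0,"wx":0,"wy":0,"wz":0,"gripper":1}]'
python3 -m handwheel '[{"x":0,"y":0,"z":0,"wx":0,"wy":0,"wz":0,"gripper":1},{"x":0,"y":0,"z":0,"wx":0,"wy":0,"wz":0,"gripper":1},{"x":0,"y":0,"z":0,"wx":0,"wy":0,"wz":0,"gripper":1},{"x":0,"y":0,"z":0,"wx":0,"wy":0,"wz":0,"gripper":1},{"x":0,"y":0,"z":0,"wx":0,"wy":0,"wz":0,"gripper":1}]'
python3 -c "
from h import *
togo(*aim(.0))"
```

```text
time_s: 14.25
tcp_pos: [0.4865, 0.3014, 0.2871]
tcp_rot: [[-0.351, 0.042, 0.935], [0.016, 0.999, -0.039], [-0.936, 0.001, -0.351]]
wrist_force: [0.1, 0.4, -1.8]
opening: 0.0301
t 14.25 shift [-0.02 -0.01 -0.08] turn [ 0.    0.01 -0.01] F [ 0.1  0.4 -1.8] op 0.0301 pos [0.4865 0.3014 0.2871]
time_s: 14.75
tcp_pos: [0.4864, 0.3014, 0.287]
tcp_rot: [[-0.351, 0.042, 0.935], [0.016, 0.999, -0.039], [-0.936, 0.001, -0.351]]
wrist_force: [0.4, -0.4, -0.9]
opening: 0.0302
time_s: 15.25
tcp_pos: [0.4864, 0.3014, 0.287]
tcp_rot: [[-0.351, 0.042, 0.935], [0.015, 0.999, -0.039], [-0.936, 0.001, -0.351]]
wrist_force: [0.4, -0.3, -1.6]
opening: 0.0298
t 15.25 shift [-0.03 -0.01 -0.09] turn [ 0.    0.01 -0.01] F [ 0.4 -0.3 -1.6] op 0.0298 pos [0.4864 0.3014 0.287 ]
```

Very still. Hold one more second, then back off along the beam.

```bash

python3 -m handwheel '[{"x":0,"y":0,"z":0,"wx":0,"wy":0,"wz":0,"gripper":1},{"x":0,"y":0,"z":0,"wx":0,"wy":0,"wz":0,"gripper":1},{"x":0,"y":0,"z":0,"wx":0,"wy":0,"wz":0,"gripper":1},{"x":0,"y":0,"z":0,"wx":0,"wy":0,"wz":0,"gripper":1},{"x":0,"y":0,"z":0,"wx":0,"wy":0,"wz":0,"gripper":1}]'
python3 -m handwheel '[{"x":0,"y":0,"z":0,"wx":0,"wy":0,"wz":0,"gripper":1},{"x":0,"y":0,"z":0,"wx":0,"wy":0,"wz":0,"gripper":1},{"x":0,"y":0,"z":0,"wx":0,"wy":0,"wz":0,"gripper":1},{"x":0,"y":0,"z":0,"wx":0,"wy":0,"wz":0,"gripper":1},{"x":0,"y":0,"z":-0.3,"wx":0,"wy":0,"wz":0,"gripper":1}]'
python3 -m handwheel '[{"x":0,"y":0,"z":-0.8,"wx":0,"wy":0,"wz":0,"gripper":1},{"x":0,"y":0,"z":-1,"wx":0,"wy":0,"wz":0,"gripper":1},{"x":0,"y":0,"z":-1,"wx":0,"wy":0,"wz":0,"gripper":1},{"x":0,"y":0,"z":-0.5,"wx":0,"wy":0,"wz":0,"gripper":1}]'
python3 - <<'E'
from h import *
# dock: approach pose
yaw=-.107;X=np.array([np.cos(yaw),np.sin(yaw),0]);O=np.array([.591,.1035,0])
for dx,h in((-.175,.08),(-.175,.017)):
    R=toolR(yaw,.012);p=tcp_for(O+X*dx+[0,0,h],R);print(p);togo(p,R)
E
```

```text
time_s: 15.75
tcp_pos: [0.4864, 0.3014, 0.287]
tcp_rot: [[-0.351, 0.042, 0.935], [0.015, 0.999, -0.039], [-0.936, 0.001, -0.351]]
wrist_force: [-0.2, -1.0, -1.3]
opening: 0.0304
time_s: 16.25
tcp_pos: [0.4809, 0.3015, 0.2888]
tcp_rot: [[-0.351, 0.042, 0.935], [0.015, 0.999, -0.04], [-0.936, 0.0, -0.352]]
wrist_force: [-0.2, -0.7, -0.5]
opening: 0.0302
time_s: 16.65
tcp_pos: [0.4164, 0.304, 0.3126]
tcp_rot: [[-0.352, 0.043, 0.935], [0.015, 0.999, -0.041], [-0.936, 0.0, -0.353]]
wrist_force: [-0.9, 0.0, -1.6]
opening: 0.0301
[0.4114771  0.1227826  0.24207833]
t 16.65 shift [ 3.24 -9.06  1.38] turn [ 0.79 -4.35  0.15] F [-0.9  0.  -1.6] op 0.0301 pos [0.4164 0.304  0.3126]
[0.4114771  0.1227826  0.17907833]
t 16.65 shift [ 6.19 -9.06  2.49] turn [ 0.79 -4.35  0.15] F [-0.9  0.  -1.6] op 0.0301 pos [0.4164 0.304  0.3126]
```

```bash

python3 -m handwheel '[{"x":0,"y":-1,"z":0,"wx":0,"wy":0,"wz":0,"gripper":1},{"x":0,"y":-1,"z":0,"wx":0,"wy":0,"wz":0,"gripper":1},{"x":0,"y":-1,"z":0,"wx":0,"wy":0,"wz":0,"gripper":1},{"x":0,"y":-1,"z":0,"wx":0,"wy":-1,"wz":0,"gripper":1},{"x":0,"y":-1,"z":0,"wx":0,"wy":-1,"wz":0,"gripper":1}]'
python3 -m handwheel '[{"x":0,"y":-1,"z":0,"wx":0.7,"wy":-1,"wz":0,"gripper":1},{"x":0,"y":-1,"z":0,"wx":0,"wy":-1,"wz":0,"gripper":1},{"x":0.5,"y":-1,"z":0,"wx":0,"wy":-0.3,"wz":0,"gripper":1},{"x":0.5,"y":-1,"z":0,"wx":0,"wy":0,"wz":0,"gripper":1}]'
cat >> h.py <<'E'
yaw=-.107;X=np.array([np.cos(yaw),np.sin(yaw),0]);O=np.array([.591,.1035,0])
def dock(dx,h,dy=0,pt=.012):
    R=toolR(yaw,pt);return tcp_for(O+X*dx+[0,dy,h],R),R
E
python3 -c "
from h import *
togo(*dock(-.175,.08))"
```

```text
time_s: 17.15
tcp_pos: [0.4102, 0.2028, 0.3136]
tcp_rot: [[-0.193, 0.038, 0.98], [0.009, 0.999, -0.037], [-0.981, 0.002, -0.193]]
wrist_force: [-0.5, 0.3, -2.8]
opening: 0.0305
time_s: 17.55
tcp_pos: [0.4027, 0.1199, 0.2956]
tcp_rot: [[0.004, 0.095, 0.995], [-0.007, 0.995, -0.095], [-1.0, -0.006, 0.004]]
wrist_force: [0.2, 1.0, -1.5]
opening: 0.0304
t 17.55 shift [2.68 0.2  0.41] turn [0.15 0.21 0.08] F [ 0.2  1.  -1.5] op 0.0304 pos [0.4027 0.1199 0.2956]
```

```bash

python3 -m handwheel '[{"x":1,"y":0.2,"z":0.4,"wx":0.15,"wy":0.2,"wz":0.08,"gripper":1},{"x":1,"y":0,"z":0,"wx":0,"wy":0,"wz":0,"gripper":1},{"x":0.7,"y":0,"z":0,"wx":0,"wy":0,"wz":0,"gripper":1},{"x":0,"y":0,"z":0,"wx":0,"wy":0,"wz":0,"gripper":1}]'
python3 - <<'E'
from h import *
togo(*dock(-.175,.017))
c=cap('side','s5.png');P=pts(c);t=cap('top','t5.png')
o=manip.get_obs();R=np.array(o['tcp_rot']);p=np.array(o['tcp_pos']);Q=(P-p)@R
m=(np.abs(Q[...,1])<.035)&(Q[...,0]>.135)&(Q[...,0]<.2)&(Q[...,2]>-.09)&(Q[...,2]<.125)
print('z ext',np.percentile(Q[m][:,2],[.5,99.5]))
for z0 in(-.05,-.03,.03,.04,.06,.08,.09):
    k=m&(Q[...,2]>z0)&(Q[...,2]<z0+.01);print(z0,np.percentile(Q[k][:,0],[2,98]).round(4),k.sum())
E
```

```text
time_s: 17.95
tcp_pos: [0.4101, 0.1206, 0.2399]
tcp_rot: [[-0.011, 0.111, 0.994], [0.002, 0.994, -0.111], [-1.0, 0.001, -0.011]]
wrist_force: [-0.4, -0.5, -1.4]
opening: 0.0303
t 17.95 shift [3.04 0.12 0.09] turn [-0.06  0.01 -0.01] F [-0.4 -0.5 -1.4] op 0.0303 pos [0.4101 0.1206 0.2399]
z ext [-0.05900473  0.10969317]
-0.05 [0.1483 0.1777] 51
-0.03 [0.1469 0.1778] 43
0.03 [0.1478 0.1773] 54
0.04 [0.1484 0.1747] 44
0.06 [0.144 0.156] 46
0.08 [0.1441 0.1548] 42
0.09 [0.1444 0.157 ] 52
```

View pics/s5.png

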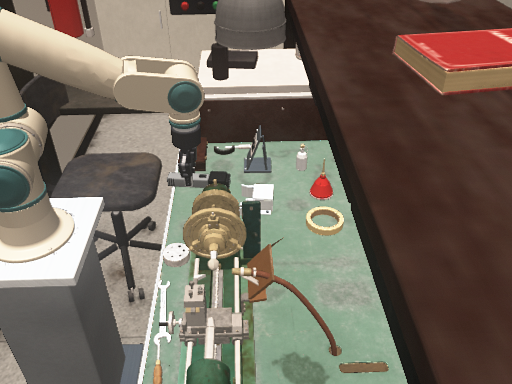

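View pics/t5.png

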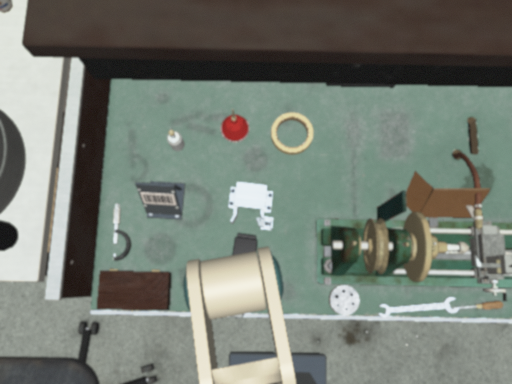

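```bash

python3 -m handwheel '[{"x":1,"y":0.1,"z":0.05,"wx":-0.06,"wy":0,"wz":0,"gripper":1},{"x":1,"y":0,"z":0,"wx":0,"wy":0,"wz":0,"gripper":1},{"x":0.7,"y":0,"z":0,"wx":0,"wy":0,"wz":0,"gripper":1},{"x":0.25,"y":0,"z":0,"wx":0,"wy":0,"wz":0,"gripper":1}]'
python3 - <<'E'
from h import *
togo(*dock(-.175,.017))
c=cap('top','t6.png');P=pts(c);v,u=np.mgrid[:384,:512]
a=cv2.resize(c['pixels'][170:270,200:300,::-1],None,fx=6,fy=6,interpolation=cv2.INTER_CUBIC);cv2.imwrite('pics/t6z.png',a)
D=P-O;Y=np.array([-X[1],X[0],0]);dx=D@X;dy=D@Y
m=(dx>-.15)&(dx<-.065)&(np.abs(dy)<.045)&(P[...,2]>.02)&(P[...,2]<.05)&(c['pixels'].mean(2)<90)
print(m.sum(),dx[m].max())
for x0 in np.arange(-.13,-.07,.008):
    k=m&(dx>x0)&(dx<x0+.008)
    if k.sum()>3: print(x0.round(3),k.sum(),dy[k].min().round(4),dy[k].max().round(4),((dy[k].min()+dy[k].max())/2).round(4),np.median(P[k][:,2]).round(4))
E
```

```text
time_s: 18.45
tcp_pos: [0.4139, 0.1238, 0.1875]
tcp_rot: [[0.004, 0.105, 0.994], [0.005, 0.994, -0.105], [-1.0, 0.005, 0.003]]
wrist_force: [0.4, -0.3, -1.7]
opening: 0.0304
t 18.45 shift [ 0.42 -0.06 -0.12] turn [ 0.02  0.19 -0.07] F [ 0.4 -0.3 -1.7] op 0.0304 pos [0.4139 0.1238 0.1875]
379 -0.07123389745123923
-0.122 10 0.0125 0.0234 0.0179 0.0429
-0.114 51 -0.0169 0.0223 0.0027 0.0435
-0.106 78 -0.023 0.0231 0.0 0.0432
-0.098 80 -0.0222 0.0221 -0.0 0.043
-0.09 75 -0.0211 0.0232 0.0011 0.0432
-0.082 64 -0.0202 0.0215 0.0006 0.0412
-0.074 21 -0.0169 0.0183 0.0007 0.0392
```

View pics/t6z.png

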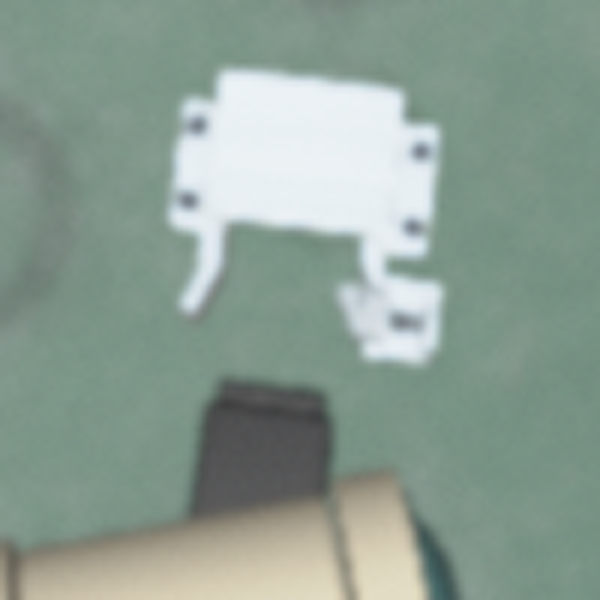

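```bash

python3 -m handwheel '[{"x":0.42,"y":-0.06,"z":0,"wx":0.02,"wy":0.19,"wz":-0.07,"gripper":1},{"x":0.1,"y":0,"z":0.5,"wx":0,"wy":0,"wz":0,"gripper":1},{"x":0.02,"y":0,"z":0.5,"wx":0,"wy":0,"wz":0,"gripper":1}]'
python3 -c "
from h import *
togo(*dock(-.125,.016))"
```

```text
time_s: 18.8
tcp_pos: [0.4355, 0.1211, 0.1806]
tcp_rot: [[-0.008, 0.106, 0.994], [0.002, 0.994, -0.106], [-1.0, 0.001, -0.008]]
wrist_force: [0.2, -0.0, -1.8]
opening: 0.0305
t 18.8 shift [ 0.12 -0.04  1.3 ] turn [ 0.01  0.05 -0.02] F [ 0.2 -0.  -1.8] op 0.0305 pos [0.4355 0.1211 0.1806]
```

```bash

python3 -m handwheel '[{"x":0.12,"y":-0.04,"z":0.4,"wx":0,"wy":0.05,"wz":0,"gripper":1},{"x":0.05,"y":0,"z":0.4,"wx":0,"wy":0,"wz":0,"gripper":1},{"x":0.05,"y":0,"z":0.4,"wx":0,"wy":0,"wz":0,"gripper":1}]'
python3 -c "
from h import *
togo(*dock(-.125,.015))
togo(*dock(-.073,.015))"
```

```text
time_s: 19.1
tcp_pos: [0.4617, 0.1183, 0.1801]
tcp_rot: [[-0.011, 0.106, 0.994], [0.004, 0.994, -0.106], [-1.0, 0.003, -0.012]]
wrist_force: [-7.8, 2.5, 8.6]
opening: 0.0306
t 19.1 shift [ 0.15 -0.05 -0.02] turn [ 0.01  0.   -0.04] F [-7.8  2.5  8.6] op 0.0306 pos [0.4617 0.1183 0.1801]
t 19.1 shift [ 0.12 -0.05  2.58] turn [ 0.01  0.   -0.04] F [-7.8  2.5  8.6] op 0.0306 pos [0.4617 0.1183 0.1801]
```

```bash

python3 - <<'E'
from h import *
c=cap('top','t7.png');s=cap('side','s7.png');P=pts(c)
a=cv2.resize(c['pixels'][170:270,200:300,::-1],None,fx=5,fy=5,interpolation=cv2.INTER_CUBIC)
b=cv2.resize(s['pixels'][140:220,170:290,::-1],None,fx=5,fy=5,interpolation=cv2.INTER_CUBIC);cv2.imwrite('pics/t7z.png',a);cv2.imwrite('pics/s7z.png',b)
D=P-O;Y=np.array([-X[1],X[0],0]);dx=D@X;dy=D@Y
m=(dx>-.15)&(dx<-.0)&(np.abs(dy)<.045)&(P[...,2]>.02)&(P[...,2]<.05)&(c['pixels'].mean(2)<90)
for x0 in np.arange(-.1,0,.01):
    k=m&(dx>x0)&(dx<x0+.01)
    if k.sum()>3: print(x0.round(3),k.sum(),dy[k].min().round(4),dy[k].max().round(4),np.median(P[k][:,2]).round(4))
E
```

```text
-0.06 4 0.0148 0.0215 0.0362
-0.05 60 -0.0195 0.0228 0.0361
-0.04 79 -0.0214 0.0231 0.0347
-0.03 31 -0.018 0.0177 0.0316
```

View pics/t7z.png

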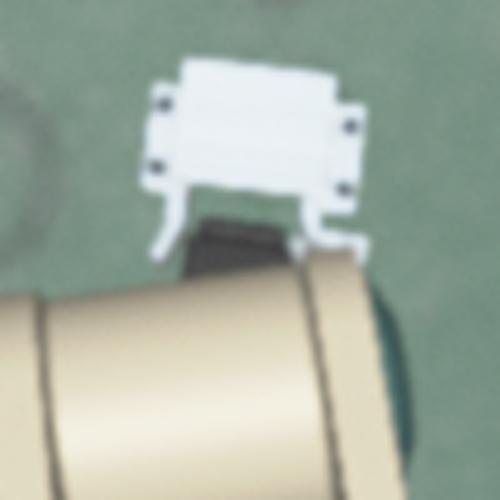

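View pics/s7z.png

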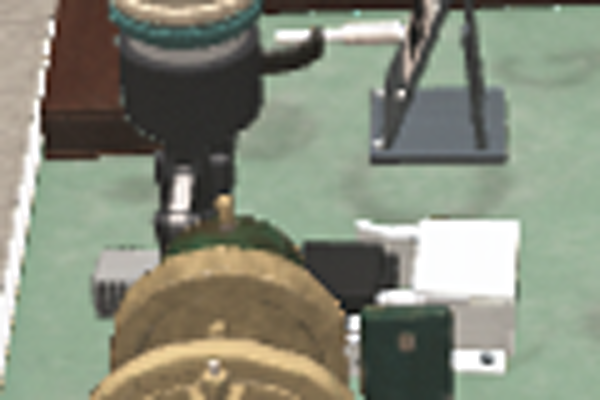

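```bash

python3 -m handwheel '[{"x":0,"y":0,"z":0.4,"wx":0,"wy":0,"wz":0,"gripper":1},{"x":0,"y":0,"z":0.4,"wx":0,"wy":0,"wz":0,"gripper":1},{"x":0,"y":0,"z":0.4,"wx":0,"wy":0,"wz":0,"gripper":1}]' 110
python3 -c "
from h import *
togo(*dock(-.073,.015))"
```

```text
time_s: 19.5
tcp_pos: [0.487, 0.1162, 0.1803]
tcp_rot: [[-0.01, 0.105, 0.994], [0.006, 0.994, -0.105], [-1.0, 0.005, -0.011]]
wrist_force: [-3.2, 2.0, 1.8]
opening: 0.0296
t 19.5 shift [ 0.15 -0.08  1.31] turn [ 0.03  0.02 -0.06] F [-3.2  2.   1.8] op 0.0296 pos [0.487  0.1162 0.1803]
```

```bash

python3 -m handwheel '[{"x":0,"y":0,"z":0.4,"wx":0,"wy":0,"wz":0,"gripper":1},{"x":0.02,"y":0,"z":0.4,"wx":0,"wy":0,"wz":0,"gripper":1},{"x":0.02,"y":0,"z":0.3,"wx":0,"wy":0,"wz":0,"gripper":1}]' 
python3 -c "
from h import *
togo(*dock(-.073,.015))"
```

```text
time_s: 19.8
tcp_pos: [0.5111, 0.1139, 0.1802]
tcp_rot: [[-0.01, 0.105, 0.994], [0.006, 0.994, -0.105], [-1.0, 0.005, -0.011]]
wrist_force: [-5.0, 2.6, 7.3]
opening: 0.0299
t 19.8 shift [ 0.16 -0.09  0.1 ] turn [ 0.03  0.01 -0.07] F [-5.   2.6  7.3] op 0.0299 pos [0.5111 0.1139 0.1802]
```

Nearly home; push gently to the stop, reading the force.

```bash

python3 -m handwheel '[{"x":0,"y":0,"z":0.15,"wx":0,"wy":0,"wz":0,"gripper":1}]' 
python3 -m handwheel '[{"x":0,"y":0,"z":0.15,"wx":0,"wy":0,"wz":0,"gripper":1}]' 
python3 -m handwheel '[{"x":0,"y":0,"z":0.2,"wx":0,"wy":0,"wz":0,"gripper":1}]' 
python3 -c "
from h import *
togo(*dock(-.073,.015))"
```

```text
time_s: 19.9
tcp_pos: [0.5148, 0.1134, 0.1803]
tcp_rot: [[-0.01, 0.105, 0.994], [0.006, 0.994, -0.105], [-1.0, 0.005, -0.011]]
wrist_force: [-16.7, 0.6, 4.2]
opening: 0.0298
time_s: 20.0
tcp_pos: [0.5165, 0.1133, 0.1801]
tcp_rot: [[-0.02, 0.105, 0.994], [0.006, 0.994, -0.105], [-1.0, 0.004, -0.021]]
wrist_force: [-35.5, 3.7, 27.2]
opening: 0.0301
time_s: 20.1
tcp_pos: [0.5186, 0.1133, 0.1801]
tcp_rot: [[-0.033, 0.105, 0.994], [0.006, 0.994, -0.105], [-0.999, 0.003, -0.033]]
wrist_force: [-34.5, 2.4, 26.6]
opening: 0.03
t 20.1 shift [ 0.16 -0.1  -0.27] turn [ 0.03 -0.27 -0.03] F [-34.5   2.4  26.6] op 0.03 pos [0.5186 0.1133 0.1801]
```

```bash

python3 -m handwheel '[{"x":0,"y":0,"z":-0.1,"wx":0,"wy":0,"wz":0,"gripper":1},{"x":0,"y":0,"z":0,"wx":0,"wy":0,"wz":0,"gripper":1}]' 
python3 - <<'E'
from h import *
togo(*dock(-.073,.015))
c=cap('top','t8.png');s=cap('side','s8.png');P=pts(c)
a=cv2.resize(c['pixels'][170:270,200:300,::-1],None,fx=5,fy=5,interpolation=cv2.INTER_CUBIC)
b=cv2.resize(s['pixels'][140:220,170:290,::-1],None,fx=5,fy=5,interpolation=cv2.INTER_CUBIC);cv2.imwrite('pics/t8z.png',a);cv2.imwrite('pics/s8z.png',b)
E
```

```text
time_s: 20.3
tcp_pos: [0.5175, 0.1132, 0.1812]
tcp_rot: [[-0.031, 0.105, 0.994], [0.005, 0.994, -0.105], [-1.0, 0.002, -0.031]]
wrist_force: [-1.3, 0.0, 1.3]
opening: 0.0301
t 20.3 shift [ 0.21 -0.09 -0.21] turn [ 0.02 -0.24 -0.02] F [-1.3  0.   1.3] op 0.0301 pos [0.5175 0.1132 0.1812]
```

View pics/t8z.png

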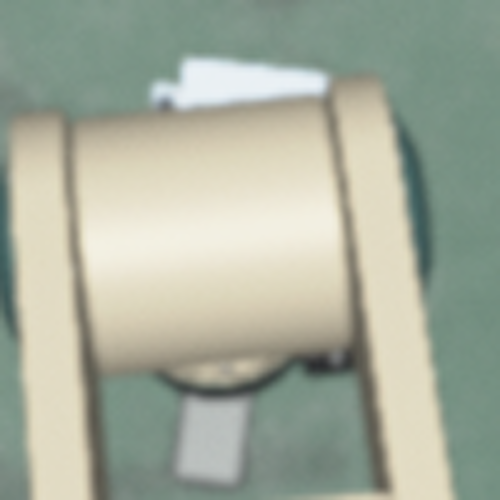

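View pics/s8z.png

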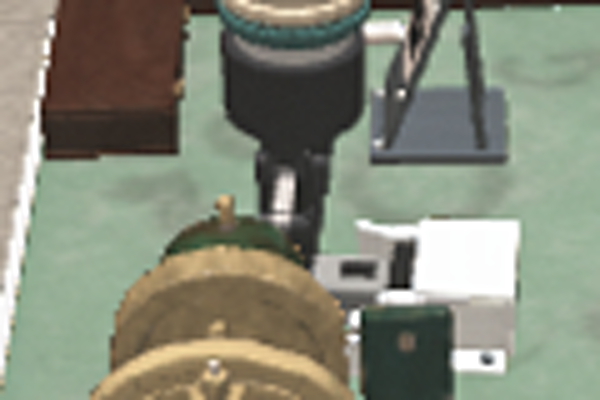

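```bash

python3 - <<'E'
from h import *
c=cap('top');P=pts(c);D=P-O;Y=np.array([-X[1],X[0],0]);dx=D@X;dy=D@Y
m=(dx>-.16)&(dx<-.09)&(np.abs(dy)<.03)&(P[...,2]>.02)&(P[...,2]<.045)
print(m.sum(),'tail',np.sort(dx[m])[:12].round(4),dy[m].min(),dy[m].max(),np.median(P[m][:,2]))
E
python3 -m handwheel '[{"x":0,"y":0,"z":-0.15,"wx":0,"wy":0,"wz":0,"gripper":1}]'
python3 -m handwheel '[{"x":0,"y":0,"z":-0.15,"wx":0,"wy":0,"wz":0,"gripper":1}]'
```

```text
253 tail [-0.1403 -0.1401 -0.14   -0.1399 -0.1395 -0.1394 -0.1393 -0.1393 -0.1392
 -0.139  -0.1388 -0.1387] -0.015172084552357695 0.016841959899541167 0.032525958239903625
time_s: 20.55
tcp_pos: [0.5152, 0.1132, 0.1812]
tcp_rot: [[-0.028, 0.105, 0.994], [0.005, 0.994, -0.105], [-1.0, 0.002, -0.028]]
wrist_force: [13.6, -1.1, -3.5]
opening: 0.0304
time_s: 20.65
tcp_pos: [0.5137, 0.1132, 0.1816]
tcp_rot: [[-0.02, 0.105, 0.994], [0.005, 0.994, -0.105], [-1.0, 0.003, -0.02]]
wrist_force: [23.4, -1.7, -13.2]
opening: 0.03
```

```bash

python3 -m handwheel '[{"x":0,"y":0,"z":0.15,"wx":0,"wy":0,"wz":0,"gripper":1},{"x":0.05,"y":0,"z":0,"wx":0,"wy":0,"wz":0,"gripper":1}]'
python3 -m handwheel '[{"x":0,"y":0,"z":0,"wx":0,"wy":0,"wz":0,"gripper":0.35},{"x":0,"y":0,"z":0,"wx":0,"wy":0,"wz":0,"gripper":0.35},{"x":0,"y":0,"z":0,"wx":0,"wy":0,"wz":0,"gripper":0.35}]'
```

```text
time_s: 20.85
tcp_pos: [0.5164, 0.1127, 0.1801]
tcp_rot: [[-0.021, 0.105, 0.994], [0.005, 0.994, -0.105], [-1.0, 0.002, -0.022]]
wrist_force: [-6.8, 0.8, 12.0]
opening: 0.0301
time_s: 21.15
tcp_pos: [0.516, 0.1125, 0.1793]
tcp_rot: [[-0.023, 0.106, 0.994], [0.004, 0.994, -0.106], [-1.0, 0.002, -0.024]]
wrist_force: [-0.4, -1.3, -0.0]
opening: 0.0557
```

Free of the wand (force zero). Lift straight up and back off.

```bash

python3 -m handwheel '[{"x":-0.5,"y":0,"z":0,"wx":0,"wy":0.25,"wz":0,"gripper":0.35},{"x":-1,"y":0,"z":0,"wx":0,"wy":0,"wz":0,"gripper":0.35},{"x":-1,"y":0,"z":0,"wx":0,"wy":0,"wz":0,"gripper":0.35},{"x":-1,"y":0,"z":0,"wx":0,"wy":0,"wz":0,"gripper":0.35},{"x":-1,"y":0,"z":0,"wx":0,"wy":0,"wz":0,"gripper":0.35}]'
python3 -m handwheel '[{"x":-1,"y":0,"z":0,"wx":0,"wy":0,"wz":0,"gripper":0.35},{"x":-1,"y":0,"z":0,"wx":0,"wy":0,"wz":0,"gripper":0.35},{"x":-1,"y":0,"z":-1,"wx":0,"wy":0,"wz":0,"gripper":0.35},{"x":0,"y":1,"z":-1,"wx":0,"wy":0,"wz":0,"gripper":0.35},{"x":0,"y":1,"z":-1,"wx":0,"wy":0,"wz":0,"gripper":0.35}]'
python3 -m handwheel '[{"x":0,"y":1,"z":-0.5,"wx":0,"wy":0,"wz":0,"gripper":0.35},{"x":0,"y":1,"z":0,"wx":0,"wy":0,"wz":0,"gripper":0.35},{"x":0,"y":1,"z":0,"wx":0,"wy":0,"wz":0,"gripper":0.35},{"x":0,"y":1,"z":0,"wx":0,"wy":0,"wz":0,"gripper":0.35},{"x":0,"y":1,"z":0,"wx":0,"wy":0,"wz":0,"gripper":0.35}]'
python3 -m handwheel '[{"x":0,"y":1,"z":0,"wx":0,"wy":0,"wz":0,"gripper":0.35},{"x":0,"y":1,"z":0,"wx":0,"wy":0,"wz":0,"gripper":0.35},{"x":0,"y":1,"z":0,"wx":0,"wy":0,"wz":0,"gripper":0.35},{"x":0,"y":0,"z":0,"wx":0,"wy":0,"wz":0,"gripper":0.35}]'
python3 - <<'E'
from h import *
c=cap('top','t9.png');s=cap('side','s9.png');P=pts(c);D=P-O;Y=np.array([-X[1],X[0],0]);dx=D@X;dy=D@Y
a=cv2.resize(c['pixels'][170:270,200:300,::-1],None,fx=6,fy=6,interpolation=cv2.INTER_CUBIC)
b=cv2.resize(s['pixels'][140:220,170:290,::-1],None,fx=5,fy=5,interpolation=cv2.INTER_CUBIC);cv2.imwrite('pics/t9z.png',a);cv2.imwrite('pics/s9z.png',b)
m=(dx>-.16)&(dx<-.06)&(np.abs(dy)<.03)&(P[...,2]>.02)&(P[...,2]<.045)
q=np.c_[dx[m],dy[m]];print(m.sum(),'tail',np.percentile(dx[m],1))
for x0 in np.arange(-.14,-.06,.02):
    k=m&(dx>x0)&(dx<x0+.02);print(x0.round(2),((dy[k].min()+dy[k].max())/2).round(4),np.median(P[k][:,2]).round(4))
t0=dict(np.load('pics/top0.npz'));d=np.abs(c['pixels'].astype(int)-t0['pixels']).max(2)
for n,(u0,u1,v0,v1) in dict(can=(215,255,105,145),bottle=(160,190,120,155),block=(325,365,280,318),stand=(135,188,178,222)).items(): print(n,'diff>60 px:',(d[v0:v1,u0:u1]>60).sum())
E
```

```text
time_s: 21.65
tcp_pos: [0.5185, 0.1116, 0.2671]
tcp_rot: [[-0.055, 0.106, 0.993], [0.005, 0.994, -0.106], [-0.998, -0.001, -0.055]]
wrist_force: [0.4, 0.2, -0.7]
opening: 0.0554
time_s: 22.15
tcp_pos: [0.4665, 0.1564, 0.3352]
tcp_rot: [[-0.05, 0.111, 0.993], [0.006, 0.994, -0.111], [-0.999, -0.0, -0.05]]
wrist_force: [0.4, 0.2, 0.3]
opening: 0.0556
time_s: 22.65
tcp_pos: [0.4651, 0.2608, 0.3366]
tcp_rot: [[-0.049, 0.111, 0.993], [0.006, 0.994, -0.111], [-0.999, 0.0, -0.049]]
wrist_force: [-0.6, 0.3, -0.4]
opening: 0.0555
time_s: 23.05
tcp_pos: [0.4713, 0.3246, 0.3353]
tcp_rot: [[-0.051, 0.109, 0.993], [0.005, 0.994, -0.109], [-0.999, -0.0, -0.051]]
wrist_force: [0.2, -0.2, 0.6]
opening: 0.0555
532 tail -0.13900363376592717
-0.14 -0.0003 0.0307
-0.12 -0.0001 0.0313
-0.1 -0.0001 0.0313
-0.08 -0.0 0.0313Traceback (most recent call last):
  File "<stdin>", line 8, in <module>
    return umr_minimum(a, axis, None, out, keepdims, initial, where)
ValueError: zero-size array to reduction operation minimum which has no identity
```

View pics/t9z.png

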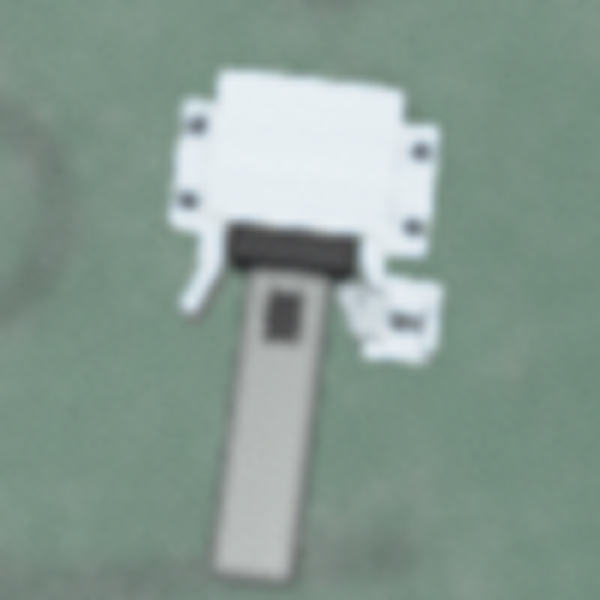

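View pics/s9z.png

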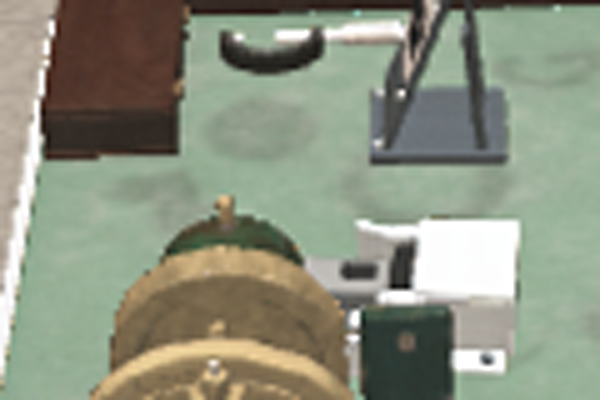

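```bash
python3 - <<'E'
from h import *
c=cap('top')
t0=dict(np.load('pics/top0.npz'));d=np.abs(c['pixels'].astype(int)-t0['pixels']).max(2)
for n,(u0,u1,v0,v1) in dict(can=(215,255,105,145),bottle=(160,190,120,155),block=(325,365,280,318),catch=(254,276,214,232)).items(): print(n,'diff>50 px:',(d[v0:v1,u0:u1]>50).sum())
o=manip.get_obs();print(np.round(o['dq'],4),np.round(o['wrist_force'],1))
print(manip.hand_in())
E
```

```text
can diff>50 px: 0
bottle diff>50 px: 0
block diff>50 px: 0
catch diff>50 px: 16
[-0.0112 -0.0105  0.0055  0.0004  0.001   0.0003] [ 0.6  0.1 -0.4]
the job is handed in; nothing more can be done
None
```

The reader was aimed at the label, pushed home in the dock and released, and the job was handed in at about 23 s of robot time. No verdict was reported.

- **Aim:** I gripped the handle from above and pointed the wand square at the label with the focus on its middle. I held it from about 11.2 s to 16.1 s. By my estimate the focus stayed within about 6 mm of the label's middle, and from 14.25 s it stood still to about 2 mm. The two cameras disagreed by about 2 mm on where the label surface is.
- **Docking:** I slid the wand nose first along the bench to the stop, where the push reached about 35 N. I then pulled back with about 23 N and the catch held it.
- **After release:** The wand's tail was at −139 to −140 mm in the dock frame, where −140 mm is home. Its side offset was under 0.5 mm, its tilt along the channel was near zero, and it lay flat at about 31 mm high.
- **Bystanders and stand:** The oil can, bottle and block showed no change in the top picture. The stand looked unmoved, and no force readings suggested it was touched.
- **Unclear check:** The pixel comparison around the catch showed 16 changed pixels. I put these down to the wand now being in that area, because the catch looks to be in its rest position in the zoomed picture. I did not check further before handing in.
- **Script error:** One line of my checking script stopped with an empty-selection error, so I repeated the bystander check in a separate run.

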